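# Turn over the lid of the stone case and slide it shut

## Robot

A 6-joint arm with a two-finger parallel gripper is mounted at the origin on a cart in front of the work surface, level with it; the furniture and walls round the work are solid. World frame = base frame: x ahead of the robot, y to its left, z up, the work surface at z = 0. Lengths are in mm, angles in degrees, forces in N, time in s.
With the tool pointing down it reaches from about 250 to 775 mm from the base axis. Payload 8.9 kg.
Tool frame: the origin (TCP) lies midway between the tips of the shut fingers; the grasp point (between the pads) lies 19 mm behind it; z points along the fingers, y is the direction in which the jaws open and shut (so a half turn about z gives the same grasp; the last joint's range is limited). The gripper opens to 85 mm and grips with 20 to 120 N. Pads are 22 mm wide; open, the fingers measure 114 mm over their backs; the gripper's body (76 mm by 85 mm) begins 54 mm behind the grasp point. The pads swing forward as they close: fully open they stand 13 mm farther back than shut.
Start: joints at [59.685, 16.656, -8.789, 64.555, 0, 82.019], TCP at [199.496, 485.618, 208.705] pointing down, gripper open.
Joint ranges: [-144.48, 144.48], [-52.06, 99.96], [-74.48, 78.29], [-112.23, 115.85], [-86.99, 84.42], [-180, 180]. Speed limits (degrees/s): [127.2, 127.2, 159.86, 180, 180, 180].

## Interface

Orientations are given as [roll, pitch, yaw] about the fixed x, y, z axes, in that order (R = Rz(yaw) Ry(pitch) Rx(roll)).
In Python, from cell import arm, cams gives the robot as it stands.
- The arm moves only by the tool jog_arm, never from a script. Its argument "commands" is a list of rows, each an object of numbers: "grip": the finger opening in mm, from 0 to 85.4; "tx", "ty", "tz": the shift along the tool's x, y, z normalised to -1 to 1, where 1 is 60 mm; "wx", "wy", "wz": the turn, a rotation vector about the tool's x, y, z normalised to -1 to 1, where 1 is 45 degrees. In form: [{"grip": .., "tx": .., "ty": .., "tz": .., "wx": .., "wy": .., "wz": ..}, ...]. A call has 1 to 8 rows; each row shifts and turns the commanded pose from where the row before left it, along the tool's axes as they then stand; what a row does not reach is not made up. A row lasts 1/8 s, in which the tool goes at most 62.5 mm and 10.7 degrees, less where a joint would pass 70% of its speed; a pose out of reach is approached as far as the arm can. A call with a number of a shift or a turn outside -1 to 1 is refused whole. A call with a gripper value outside its range is refused whole. The fingers move at their own pace and stop on an object; the grip force is fixed at half the most. Time passes only in rows, so rows that do not move let the fingers close. It gives the time, the measured TCP pose, the force and the opening at its end, in the units of the state.
- arm.sense(): the state, without advancing time (a new reading comes with each control period).
- cams.camera(name): name is "scene" or "top" or "wrist"; returns a dict with "color" (400x640x3 uint8, red, green, blue), "z_map" (400x640 float32, mm along the optical axis (not along the pixel's ray), 0 where there is no reading), "fx", "fy", "cx", "cy" (pixels), "dist_coeffs" ([k1, k2, p1, p2, k3] as OpenCV has them; the pictures are not rectified), "cam_to_world" (4x4, takes a point from camera to world coordinates). Camera axes: x right, y down, z forward; pixel columns grow to the right and rows downward; lengths in mm; the calibration is good to about 2 mm. A picture is of the moment at which its call begins.
- arm.finish_job(): hands the job in, once; it reports no verdict.
The state is a dict: "clock": time; "joints": joint angles; "dq": joint speeds; "tau": joint torques, N m; "ee_pos": TCP position; "ee_rot": TCP orientation; "wrist_force": force on the tool from outside, world axes, zero at the start; "moment": the same for the moment, N m; "grip_width": finger opening in mm.
Only numpy, scipy, OpenCV 4.12 (cv2) and the standard library are available. Lean on these libraries where they do the work, as an engineer would, in place of code of your own. Each camera call takes 0.05 s, during which the arm holds its last target.

## Task

The viewing stone is packed in its dark wooden case, but the case's lid lies upside down on the table, green felt lining up. Tip the lid over so that the felt faces down and the pull is on top, set it on the case's ledges just short of the cross strip, then slide it in under the strip until it is fully home. Leave the stone in its case and the rock, the reading lens and the rubber blower where they are.

Things in the scene. Friction and masses are not known exactly. Their poses are not given: they have to be found in the camera images.
- case_lid: Loose red-brown wooden lid board, 124 (x) x 84 (y) x 8 mm, 0.1-0.16 kg. Origin: middle of its inner face, lined with green felt; z points from there to the top face, so up when right way up. Ends alike, sides alike. Starts upside down, felt up, rocked over on its pull by 28 degrees: long edge y = +42 mm on the table, y = -42 mm raised. Tipped up past about 100 degrees it falls over.
- lid_pull (a point): Top of the lid's pull, 30 mm from the lid's origin along its z: a dark wooden bar along the lid's x through its middle, 60 mm long, 12 mm wide, 22 mm high above the top face, rounded on top. Beneath the lid at the start.
- lid_edge (a point): Middle of the raised long edge of the lid (its top-face side, y = -42 mm, 8 mm from the felt face): at the start about 40 mm above the table, open underneath (36 mm of clear board from edge to pull), facing roughly to the robot's left.
- stone_case: Open dark wooden case, fixed. Origin under its middle at table height; x from -72 to +74 mm, y +-57 mm. Side ledges (|y| 37 to 45 mm) and the low front wall (x -72 to -60) carry the lid's underside at z = 48 mm. Rails beside the lid: inner faces at |y| = 45 mm up to z = 56 mm (3 mm play each side), then bevelled outward to 51 mm at z = 62 mm, the rails' top. The lid slides along +x.
- case_home (a point): Where the lid's origin is when fully home: x = 0, y = 0, 48 mm over the case's underside, axes as the case's. The lid's leading end then touches the end wall, inner face at x = +62 mm. The lid may go on either end first.
- case_strip (a point): Middle of the lower front edge of the fixed cross strip (two brass screws), x = 36, z = 59 mm in the case. The strip bridges the case from x = 36 to 74 mm, underside 59 and top 67 mm over the table. Set the lid down with its leading end short of this edge (its near end then overhangs the low front wall), then slide it under.
- spur: Dark grey stone, 82 x 30 x 36 mm, lying loose on the felt floor inside the case, its top below the ledges. Origin under its middle. Leave it there.
- rock: Small brown rock, 60 x 30 x 24 mm, bystander on the table to the right. Origin under its middle.
- lens: Reading lens with brass rim and wooden handle, 133 x 52 x 12 mm, bystander at the far side. Origin under its middle; the round lens is at +y of the origin.
- bulb: Red rubber blower bulb with a brass nozzle, 110 x 49 x 44 mm, bystander beyond the case. Origin under its middle; the nozzle points along its own +x.
There are look-alikes about, which are no part of the job. Leave any blue or orange look-alike of the case_lid alone. There is more than one size of the stone_case; the job needs the larger.

How it is judged (in metres and radians):
On the way, in this order (a step that is already met when the one before it is completed fails the run):
1. the lid is turned over, pull up and felt down (angle between case_lid's own z axis and vertical below 0.2 rad), for 0.2 s.
2. the lid lies on the case's ledges, not yet under the cross strip (z of case_lid in the frame of stone_case between 0.044 and 0.052 m and x of case_lid in the frame of stone_case between -0.07 and -0.024 m and y of case_lid in the frame of stone_case between -0.007 and 0.007 m and angle between case_lid's own z axis and vertical below 0.1 rad), for 0.1 s.
At the end, for the whole second after the job is handed in: the lid lies at rest on the case's ledges, felt down, under the cross strip and within 5 mm of its stop; the stone lies in the case (x of case_lid in the frame of stone_case between -0.005 and 0.003 m and y of case_lid in the frame of stone_case between -0.006 and 0.006 m and z of case_lid in the frame of stone_case between 0.045 and 0.051 m and angle between case_lid's own z axis and vertical below 0.06 rad and angle between the x axis of case_lid and the x axis of stone_case, either way round below 0.08 rad and linear speed of case_lid below 0.01 m/s and z of spur in the frame of stone_case below 0.02 m and horizontal distance between spur and stone_case below 0.04 m); the robot touches nothing.
It fails at once if the stone in the case is shifted by more than 2 cm (distance of spur from where it was at the start of the episode above 0.02 m).
It fails at once if the rock is shifted by more than 2 cm (distance of rock from where it was at the start of the episode above 0.02 m).
It fails at once if the reading lens is shifted by more than 2 cm (distance of lens from where it was at the start of the episode above 0.02 m).
It fails at once if the blower is shifted by more than 2 cm (distance of bulb from where it was at the start of the episode above 0.02 m).
It also fails if it takes over 48 s, if anything falls off the work surface, if the arm or the gripper's body presses on something with over 40 N, if the wrist force passes 120 N, or if a joint passes its speed limit or range.

## Working session

There is one attempt and no reset: what is moved stays moved. The work goes in short steps, Python scripts to look and compute and a tool call to move; the robot and the scene stay as the last step left them, time stands still between calls to the robot, and variables do not carry over. Pictures are saved under pics/ and viewed, and the job is handed in when it is done.

Besides the shell and the picture viewer there is one more tool, called after "Request:" by a JSON object that holds its "fn" and its "kwargs", one argument or row to a line. jog_arm: Moves the arm, as the interface text tells. Its arguments: {"type":"object","properties":{"commands":{"type":"array"}},"required":["commands"]}

```bash
ls; mkdir -p pics
python3 - <<'E'
from cell import arm,cams
import cv2,json
print(arm.sense())
import numpy as np
for n in ["scene","top","wrist"]:
    c=cams.camera(n)
    cv2.imwrite(f"pics/{n}0.png",c["color"][:,:,::-1])
    np.savez(f"{n}0.npz",**{k:np.array(v) for k,v in c.items()})
    print(n,c["fx"],c["fy"],c["cx"],c["cy"],c["dist_coeffs"],np.round(c["cam_to_world"],3).tolist())
E
```

```text
pics
{'clock': 0.0, 'joints': array([ 5.96869782e+01,  1.66907060e+01, -8.83179654e+00,  6.45572714e+01,
       -7.90724698e-04,  8.20188977e+01]), 'dq': array([ 0.07603948,  0.00301518, -0.06091093, -0.08503604,  0.03332046,
        0.00565371]), 'tau': array([ 2.05207478e-03, -5.37144506e+01,  3.31369543e+01,  1.60687213e-02,
       -6.07371408e-05,  9.57455342e-07]), 'ee_pos': array([199.23016657, 485.18969899, 208.11150212]), 'ee_rot': array([-1.79920889e+02, -1.02932736e-02,  1.57668074e+02]), 'wrist_force': array([ 0.1945338 , -0.17602143, -0.27967815]), 'moment': array([ 0.02212465, -0.03015839,  0.00984345]), 'grip_width': 85.03374461284287}
scene 422.9604203592848 422.9604203592848 317.9146284092498 199.0055475795078 [-0.10008339  0.          0.          0.          0.        ] [[0.85, -0.4, 0.343, 181.694], [-0.527, -0.653, 0.544, -538.522], [0.006, -0.643, -0.766, 905.706], [0.0, 0.0, 0.0, 1.0]]
top 444.9979828336493 444.9979828336493 326.092456366091 199.60078624736667 [-0.04645564  0.          0.          0.          0.        ] [[-0.026, -0.998, 0.065, 452.873], [-1.0, 0.026, 0.0, 44.057], [-0.002, -0.065, -0.998, 1225.025], [0.0, 0.0, 0.0, 1.0]]
wrist 348.8362232369773 348.8362232369773 321.7147337535034 198.53385543355202 [-0.026531  0.        0.        0.        0.      ] [[0.381, 0.883, 0.273, 129.461], [0.925, -0.364, -0.113, 513.539], [-0.001, 0.296, -0.955, 374.697], [0.0, 0.0, 0.0, 1.0]]
```

View pics/scene0.png

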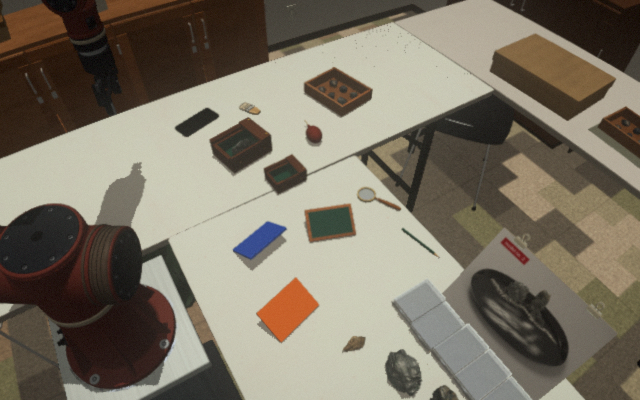

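View pics/top0.png

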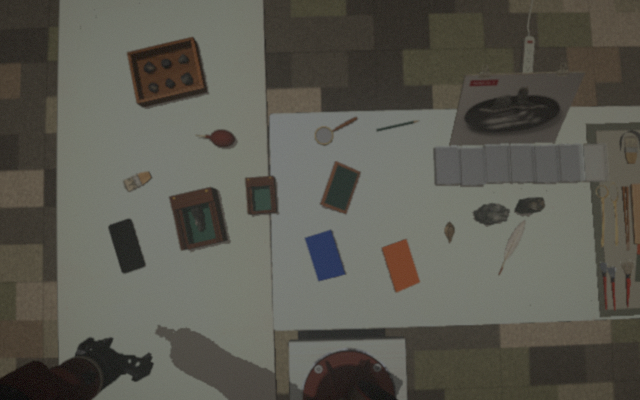

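View pics/wrist0.png

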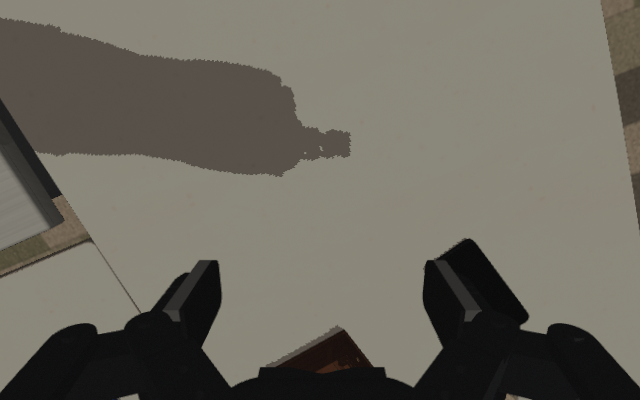

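The candidates for the lid are the green-felt board with a red-brown rim at top (340,187), the blue board at (325,255) and the orange board at (400,265). I choose the green-felt one. The candidates for the case are the large one at (199,218), the small one at (261,195) and the open tray at (166,72), which holds stones. I choose the large one, with the cross strip. Next I check close crops and measure.

```bash
cat > h.py <<'E'
import numpy as np, cv2
def load(f):
    d=np.load(f); return {k:d[k] for k in d.files}
def K(c): return np.array([[c["fx"],0,c["cx"]],[0,c["fy"],c["cy"]],[0,0,1.]],float)
def ray(c,uv):
    p=cv2.undistortPoints(np.array(uv,float).reshape(-1,1,2),K(c),c["dist_coeffs"].astype(float)).reshape(-1,2)
    return np.c_[p,np.ones(len(p))]
def atdepth(c,uv,z):
    P=ray(c,uv)*np.asarray(z,float).reshape(-1,1); T=c["cam_to_world"]; return P@T[:3,:3].T+T[:3,3]
def atheight(c,uv,h):
    T=c["cam_to_world"]; r=ray(c,uv)@T[:3,:3].T; o=T[:3,3]
    return o+r*((np.asarray(h)-o[2])/r[:,2]).reshape(-1,1)
def cloud(c):
    v,u=np.mgrid[0:400,0:640]; z=c["z_map"]
    P=atdepth(c,np.c_[u.ravel(),v.ravel()],z.ravel()).reshape(400,640,3); P[z==0]=np.nan; return P
def proj(c,P):
    T=np.linalg.inv(c["cam_to_world"]); Q=np.atleast_2d(P)@T[:3,:3].T+T[:3,3]
    return cv2.projectPoints(Q,np.zeros(3),np.zeros(3),K(c),c["dist_coeffs"].astype(float))[0].reshape(-1,2)
def snap(n,tag):
    from cell import cams
    c=cams.camera(n); c={k:np.array(v) for k,v in c.items()}
    np.savez(f"{n}{tag}.npz",**c); cv2.imwrite(f"pics/{n}{tag}.png",c["color"][:,:,::-1]); return c
def crop(c,u0,v0,u1,v1,s,name):
    im=c["color"][v0:v1,u0:u1,::-1]; cv2.imwrite(f"pics/{name}.png",cv2.resize(im,None,fx=s,fy=s,interpolation=cv2.INTER_CUBIC))
E
python3 - <<'E'
from h import *
s=load("scene0.npz");t=load("top0.npz")
crop(t,150,140,380,240,3,"ct");crop(s,200,100,400,250,4,"cs")
for n,c in (("top",t),("scene",s)):
    P=cloud(c)
    hi=P[...,2]; print(n,np.isnan(hi).mean())
    np.set_printoptions(suppress=True,precision=1)
    for nm,u,v in ([("lid",340,187),("case",199,250),("blue",325,255),("or",400,265),("table",300,220),("table2",120,200)] if n=="top" else [("lid",330,222),("blue",260,240),("table",230,280)]):
        print(nm,P[v,u])
E
```

```text
top 0.00395703125
lid [563.8   5.8  27.5]
case [402.4 398.2  -2.7]
blue [382.1  51.   27.1]
or [ 350.6 -148.2   32.3]
table [478.  117.3   3.5]
table2 [546.4 620.6  -3.5]
scene 0.004140625
lid [560.5   3.2  27.7]
blue [378.3  42.6  35. ]
table [270.7   0.   -2. ]
```

View pics/ct.png

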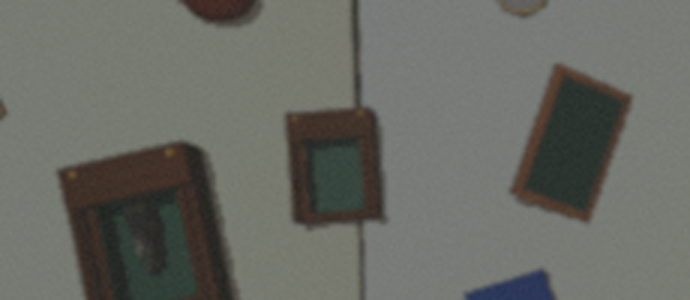

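View pics/cs.png

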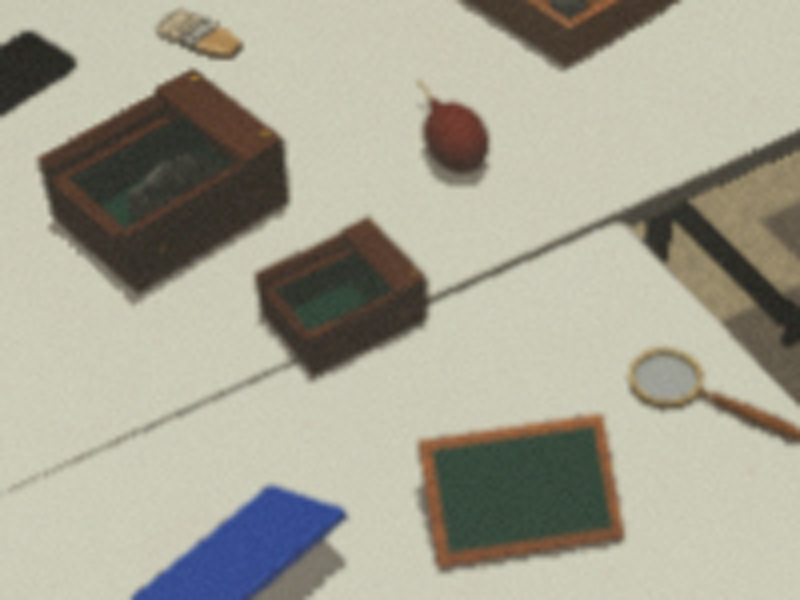

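The crops confirm it: the felt board is the lid. In the top crop its corners are (560,65), (631,95), (590,220) and (513,193). In the scene crop they are (420,442), (603,417), (622,535) and (442,570). The case with the strip and the stone is the larger one. Next I triangulate both.

```bash
cat >> h.py <<'E'
def tri(c1,u1,c2,u2):
    out=[]
    for a,b in zip(u1,u2):
        A=[];B=[]
        for c,u in((c1,a),(c2,b)):
            T=c["cam_to_world"]; r=(ray(c,[u])@T[:3,:3].T)[0]; r/=np.linalg.norm(r)
            M=np.eye(3)-np.outer(r,r); A.append(M);B.append(M@T[:3,3])
        x=np.linalg.solve(sum(A),sum(B)); e=np.linalg.norm(A[0]@x-B[0])+np.linalg.norm(A[1]@x-B[1]); out.append(np.r_[x,e])
    return np.array(out)
E
python3 - <<'E'
from h import *
np.set_printoptions(suppress=True,precision=1)
s=load("scene0.npz");t=load("top0.npz")
# lid: far-left, far-right, near-right, near-left
tc=np.array([[560,65],[631,95],[590,220],[513,193]])/3+[150,140]
sc=np.array([[420,442],[603,417],[622,535],[442,570]])/4+[200,100]
# which is which: project each top corner guess to scene
print(proj(s,atheight(t,tc,20)))
P0=cloud(t);P1=cloud(s)
for c,P in((t,P0),(s,P1)):
    X=P.reshape(-1,3); m=(abs(X[:,0]-560)<30)&(abs(X[:,1]-0)<20)&(X[:,2]>10)&(X[:,2]<60); X=X[m]
    A=np.c_[X[:,:2]-[560,0],np.ones(len(X))]; k=np.linalg.lstsq(A,X[:,2],rcond=None)[0]; print(m.sum(),k[:2]*1000,k[2],np.degrees(np.arctan(np.hypot(k[0],k[1]))),np.degrees(np.arctan2(k[1],k[0])))
order=None
pr=proj(s,atheight(t,tc,20)); idx=[np.argmin(np.linalg.norm(sc-p,axis=1)) for p in pr]; print(idx)
C=tri(t,tc,s,sc[idx]);print(C)
C=C[:,:3]
print([np.linalg.norm(C[i]-C[(i+1)%4]) for i in range(4)])
crop(t,160,170,240,260,7,"ct2");crop(s,200,110,280,180,9,"cs2")
E
```

```text
[[351.1 209.8]
 [355.8 230.9]
 [310.3 238.7]
 [305.3 216.1]]
330 [198.7 504.8] 26.794893143551327 28.47913531764036 68.50832164811774
397 [187.8 502. ] 25.129564526333294 28.190373979055828 69.48789967614597
[np.int64(1), np.int64(2), np.int64(3), np.int64(0)]
[[630.8  13.2  45.    1. ]
 [605.8 -51.5   7.5   1.7]
 [492.8 -11.1   3.5   0.4]
 [517.5  58.   45.1   0.7]]
[np.float64(78.85051745741553), np.float64(120.10765611802776), np.float64(84.32075875025885), np.float64(121.77852408966876)]
```

View pics/ct2.png

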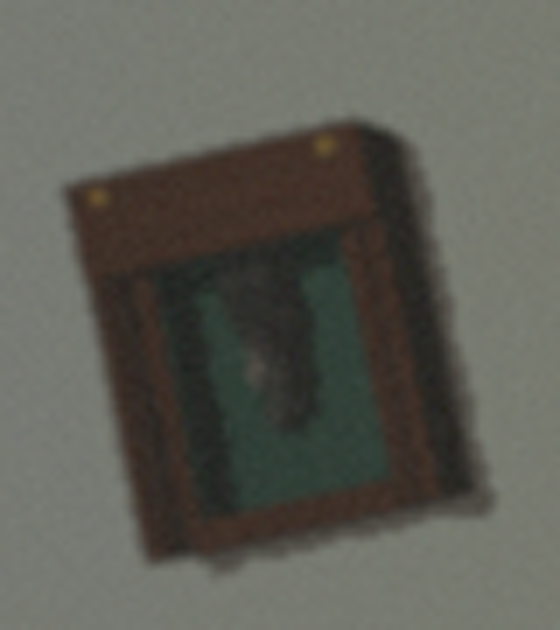

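View pics/cs2.png

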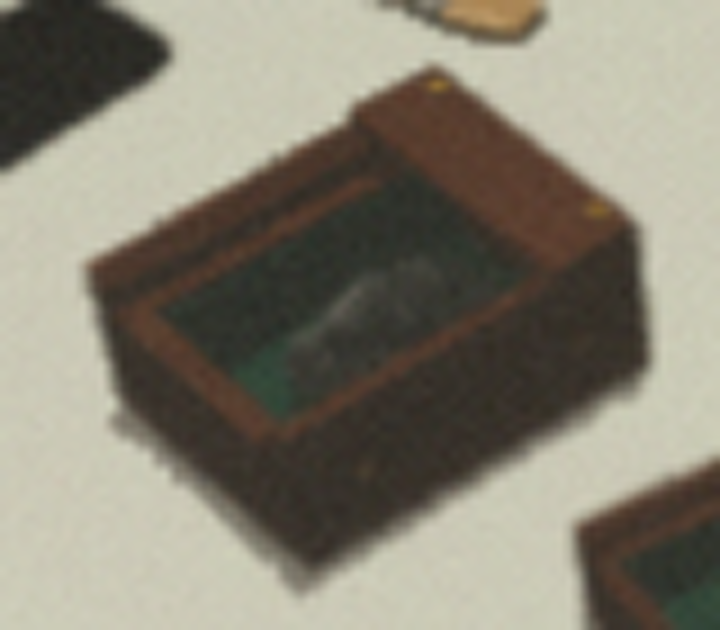

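The large case opens towards the robot, with its strip at the far end. Strip corners in the top crop are (68,185), (360,122), (95,275) and (380,212). In the scene crop they are (435,65), (638,222), (352,110) and (545,270).

Run:
```python
from h import *
from scipy.optimize import least_squares
np.set_printoptions(suppress=True,precision=1)
s=load("scene0.npz");t=load("top0.npz")
tc=np.array([[68,185],[360,122],[95,275],[380,212],[150,560]])/7+[160,170]
sc=np.array([[435,65],[638,222],[352,110],[545,270],[90,268]])/9+[200,110]
C=tri(t,tc,s,sc);print(C)
mod=np.array([[74,57,67],[74,-57,67],[36,57,67],[36,-57,67],[-72,57,62.]])
def tf(p):
    a=p[2];R=np.array([[np.cos(a),-np.sin(a),0],[np.sin(a),np.cos(a),0],[0,0,1]]);return mod@R.T+[p[0],p[1],p[3]]
f=lambda p:np.r_[(proj(t,tf(p))-tc).ravel(),(proj(s,tf(p))-sc).ravel()]
r=least_squares(f,[430,340,.2,0]);print(r.x,np.degrees(r.x[2]));print(r.fun.reshape(-1,2))
for c,P in(("top",cloud(t)),("scene",cloud(s))):
    q=r.x;X=P.reshape(-1,3)-[q[0],q[1],0];a=q[2];L=np.c_[X[:,0]*np.cos(a)+X[:,1]*np.sin(a),-X[:,0]*np.sin(a)+X[:,1]*np.cos(a),X[:,2]]
    m=(abs(L[:,0]-55)<12)&(abs(L[:,1])<45)&(L[:,2]>20);print(c,"strip z",np.nanmedian(L[m,2]))
    m=(abs(L[:,0])<150)&(abs(L[:,1]-110)<20);print("table",np.nanmedian(L[m,2]))
P=cloud(t)
for n,u,v in [("small",261,195),("lens",324,135),("lenshandle",355,120),("pen",400,126),("rock",449,232),("bulb",220,138),("tray",166,72),("phone",127,245),("brush",138,181)]:print(n,P[v,u])
```

```text
[[547.5 454.6  66.3   1. ]
 [568.5 343.4  67.7   1.7]
 [512.4 443.8  69.2   0.9]
 [532.8 336.7  68.6   1.9]
 [406.5 426.   61.2   1.1]]
[486.8 384.5   0.2  -0.3] 11.091923978219606
[[-0.  -0.6]
 [ 0.5 -1. ]
 [-1.1  0.7]
 [ 0.5  0.2]
 [-0.2  0.3]
 [ 0.1 -0.2]
 [ 0.4  0.2]
 [-0.6  0.1]
 [ 0.7  0.7]
 [-0.7 -0.1]]
top strip z 67.32243240938851
table 0.4850023501101077
scene strip z 66.55208083822589
table 0.24404659572496712
small [549.2 222.7   7.8]
lens [711.2  45.5   8.5]
lenshandle [751.3 -41.7   8.1]
pen [ 732.7 -167.1    2.3]
rock [ 434.5 -287.7   15.3]
bulb [702.4 324.8  48. ]
tray [905.5 487.9   5.1]
phone [420.9 593.8  11.1]
brush [596.7 563.4  10.6]
```

Run:
```python
from h import *
from scipy.optimize import least_squares
from scipy.spatial.transform import Rotation as R
np.set_printoptions(suppress=True,precision=1)
s=load("scene0.npz");t=load("top0.npz")
tc=np.array([[560,65],[631,95],[590,220],[513,193]])/3+[150,140]
sc=(np.array([[420,442],[603,417],[622,535],[442,570]])/4+[200,100])[[1,2,3,0]]
mod=np.array([[62,-42,0],[62,42,0],[-62,42,0],[-62,-42,0.]])
def tf(p): return (R.from_rotvec([0,0,p[3]])*R.from_rotvec([np.pi+p[4],0,0])).apply(mod)+p[:3]
f=lambda p:np.r_[(proj(t,tf(p))-tc).ravel(),(proj(s,tf(p))-sc).ravel()]
r=least_squares(f,[560,0,25,-.36,-.4]);print(r.x,np.degrees(r.x[3:]));print(r.fun.reshape(-1,2));print(tf(r.x))
r=least_squares(f,[560,0,25,-.36,.4]);print(r.x,np.degrees(r.x[3:]),r.cost)
```

```text
[562.    2.3  24.4  -0.4   0.5] [-20.2  31.2]
[[-0.5 -0.9]
 [ 0.2 -0.2]
 [-0.4  0.6]
 [ 0.3  0.4]
 [ 0.1 -0.9]
 [ 1.1  1.1]
 [-0.6  0.1]
 [-0.5  0.1]]
[[632.6  14.6  46.1]
 [607.8 -52.8   2.6]
 [491.4 -10.    2.6]
 [516.2  57.4  46.1]]
[562.    2.3  24.4  -0.4   0.5] [-20.2  31.2] 2.757350112939526
```

Request:
{"fn": "jog_arm", "kwargs": {
  "commands": [
    {"grip": 24, "tx": -0.9, "ty": -0.15, "tz": -0.3},
    {"grip": 24, "tx": -0.9, "ty": -0.15, "tz": -0.1},
    {"grip": 24, "tx": -0.9, "ty": -0.15}
  ]
}}

```text
$.commands[0]: bad value
```

Request:
{"fn": "jog_arm", "kwargs": {
  "commands": [
    {"grip": 24, "tx": -0.8, "ty": -0.15, "wx": 0.2},
    {"grip": 24, "tx": -0.8, "ty": -0.15, "wx": 0.2}
  ]
}}

```text
$.commands[0]: bad value
```

Run:
```python
from cell import arm
import numpy as np
np.set_printoptions(suppress=True,precision=2)
s=arm.sense()
for k in("clock","joints","ee_pos","ee_rot","grip_width","wrist_force"):print(k,s[k])
```

```text
clock 0.15
joints [59.69 16.68 -8.82 64.56 -0.   82.02]
ee_pos [199.32 485.32 208.27]
ee_rot [-179.94   -0.01  157.67]
grip_width 85.46198830190754
wrist_force [-0.05 -0.01 -0.7 ]
```

All seven fields seem to be required.

Request:
{"fn": "jog_arm", "kwargs": {
  "commands": [
    {"grip": 24, "tx": -0.9, "ty": -0.15, "tz": -0.3, "wx": 0, "wy": 0, "wz": 0},
    {"grip": 24, "tx": -0.9, "ty": -0.15, "tz": -0.1, "wx": 0, "wy": 0, "wz": 0},
    {"grip": 24, "tx": -0.9, "ty": -0.15, "tz": 0, "wx": 0, "wy": 0, "wz": 0}
  ]
}}

```text
clock: 0.52
ee_pos: [340.4, 398.4, 233.1]
ee_rot: [180.0, 0.0, 157.7]
wrist_force: [-0.0, 1.7, 0.6]
grip_width: 32.2
```

```bash
cat > st.py <<'E'
from cell import arm
import numpy as np,json
np.set_printoptions(suppress=True,precision=2)
s=arm.sense()
for k in("clock","joints","ee_pos","ee_rot","grip_width","wrist_force"):print(k,s[k])
open("log.txt","a").write(json.dumps([list(s["joints"]),list(s["ee_pos"]),list(s["ee_rot"])])+"\n")
E
python3 st.py
```

```text
clock 0.525
joints [41.48 15.8  -6.26 67.89  0.   63.78]
ee_pos [340.44 398.38 233.14]
ee_rot [179.95   0.02 157.7 ]
grip_width 32.242122225697905
wrist_force [-0.04  1.73  0.61]
```

Request:
{"fn": "jog_arm", "kwargs": {
  "commands": [
    {"grip": 24, "tx": -0.7, "ty": -0.3, "tz": 0, "wx": 0.2, "wy": 0, "wz": 0},
    {"grip": 24, "tx": -0.7, "ty": -0.3, "tz": 0, "wx": 0.2, "wy": 0, "wz": 0}
  ]
}}

```text
clock: 0.78
ee_pos: [404.3, 332.5, 236.5]
ee_rot: [-161.8, 0.0, 157.6]
wrist_force: [0.4, 1.1, -0.7]
grip_width: 24.2
```

```bash
python3 st.py
```

```text
clock 0.775
joints [37.43 31.06 14.28 89.07 -9.06 61.07]
ee_pos [404.28 332.5  236.48]
ee_rot [-161.8     0.02  157.63]
grip_width 24.173107836928345
wrist_force [ 0.42  1.05 -0.71]
```

Request:
{"fn": "jog_arm", "kwargs": {
  "commands": [
    {"grip": 24, "tx": -0.7, "ty": -0.5, "tz": 0.2, "wx": 0.2, "wy": 0, "wz": 0},
    {"grip": 24, "tx": -0.7, "ty": -0.5, "tz": 0.2, "wx": 0.2, "wy": 0, "wz": -0.04}
  ]
}}

```text
clock: 1.02
ee_pos: [457.4, 241.4, 236.2]
ee_rot: [-143.7, -1.0, 159.3]
wrist_force: [-0.3, 0.4, 0.0]
grip_width: 24.2
```

```bash
python3 st.py
```

```text
clock 1.025
joints [ 32.81  44.44  29.15 105.69 -19.89  58.8 ]
ee_pos [457.39 241.38 236.18]
ee_rot [-143.74   -0.98  159.25]
grip_width 24.212863637393188
wrist_force [-0.31  0.41  0.03]
```

```bash
cat > kin.py <<'E'
import numpy as np, json
from scipy.spatial.transform import Rotation as R
from scipy.optimize import least_squares
M=np.array([[0,0,1],[0,1,0],[-1,0,0]]).astype(float) # cols: x_t=-z, y_t=y, z_t=x
lo=np.array([-144.48,-52.06,-74.48,-112.23,-86.99,-180]);hi=np.array([144.48,99.96,78.29,115.85,84.42,180])
S5=1
def fk(q,p):
    q=np.asarray(q,float)
    r0,h,a2,o2,a3,o3,d,c1,c3,L=p
    q1,q2,q3,q4,q5,q6=q
    phi=q2-q3+q4
    D=lambda a:np.array([np.cos(np.radians(a)),0,-np.sin(np.radians(a))])
    A=R.from_euler('z',q1,degrees=True)
    W=A*R.from_euler('y',phi,degrees=True)
    W5=W*R.from_euler('z',S5*q5,degrees=True)
    Rt=(W5*R.from_euler('x',q6,degrees=True)).as_matrix()@M
    pos=A.apply(np.array([r0,d,h])+a2*D(q2+o2)+a3*D(q2-q3+o3))+W.apply([c1,0,c3])+W5.apply([L,0,0])
    return pos,Rt
def load():
    l=[[[59.687,16.69,-8.83,64.557,0,82.019],[199.23,485.19,208.1],[-179.92,-.01,157.668]]]
    l+=[json.loads(x) for x in open("log.txt")]; return l
def fit():
    l=load()
    def f(p):
        e=[(fk(q,p)[0]-np.array(x)) for q,x,_ in l]
        return np.r_[np.ravel(e),(p-p0)*0.01]
    best=None
    for o2 in(-90,-60):
      for o3 in(0,-90,45):
        p0=np.array([30,150,300,o2,300,o3,70,0,0,250.]);r=least_squares(f,p0,max_nfev=2000)
        if best is None or r.cost<best.cost:best=r
    return best.x,best.fun
E
python3 - <<'E'
import kin,numpy as np
from kin import *
np.set_printoptions(suppress=True,precision=2)
for S in(1,-1):
    kin.S5=S
    for q,x,e in load(): print(S,(R.from_euler('xyz',e,degrees=True).inv()*R.from_matrix(fk(q,np.ones(10))[1])).magnitude()*57.3)
kin.S5=1
for S in(1,-1):
    kin.S5=S;p,f=fit();print(S,p,np.abs(f[:-10]).max())
E
```

```text
1 0.0038093061479931877
1 2.393942397629309e-14
1 3.5080333822378896e-14
1 1.46195234059193e-14
-1 0.0038093061479931877
-1 0.007168792917859142
-1 18.120242332248118
-1 39.77631118387099
1 [ 11.22 291.35 404.08 -88.68 382.53 -10.4   72.88  21.01  14.3  346.47] 0.6366735840221054
-1 [ 229.21  259.2   441.38  -26.74  247.39  -13.53   72.64  420.47 -387.
 -344.52] 4.019433124477615
```

```bash
cat >> kin.py <<'E'
def ik(pos,Rm,p,q0s):
    best=None
    for q0 in q0s:
        def f(q):
            x,Rt=fk(q,p); return np.r_[(x-pos)/10,R.from_matrix(Rm.T@Rt).as_rotvec()*10]
        r=least_squares(f,np.clip(q0,lo+1,hi-1),bounds=(lo,hi),x_scale=30)
        if best is None or r.cost<best.cost: best=r
    x,Rt=fk(best.x,p)
    return best.x,np.linalg.norm(x-pos),np.degrees(R.from_matrix(Rm.T@Rt).magnitude())
lx=np.array([np.cos(np.radians(-20.5)),np.sin(np.radians(-20.5)),0]); u=np.array([0,0,1.])
d=np.cross(lx,u); d=d if d[1]<0 else -d   # down-slope
def tool(theta,beta):
    # theta: flip angle from horizontal-right (28=start,90=down,150=leftdown); beta: turn about tool y
    z=d*np.cos(np.radians(theta))-u*np.sin(np.radians(theta)); x=-lx; y=np.cross(z,x)
    return np.c_[x,y,z]@R.from_euler('y',beta,degrees=True).as_matrix()
E
python3 - <<'E'
from kin import *
np.set_printoptions(suppress=True,precision=1)
p,f=fit()
E=np.array([575,37.8,42.8]); q0s=[[20,60,30,100,-40,50],[20,40,10,80,0,30],[0,60,30,60,30,20]]
for beta in(-45,-30,-15,0,15,30):
  Rm=tool(28,0);B=tool(28,beta);z=B[:,2]
  for nm,off in(("pre",-50),("grasp",26)):
    q,e,a=ik(E+off*z,B,p,q0s);print(beta,nm,q,round(e,1),round(a,1),z)
E
```

```text
-45 pre [ 34.9  52.6 -17.4  38.8 -69.5  40.6] 0.0 0.0 [ 0.4 -0.8 -0.3]
-45 grasp [ 27.2  54.9 -20.5  12.3 -70.6  18.1] 0.0 0.0 [ 0.4 -0.8 -0.3]
-30 pre [ 31.7  57.6   2.2  70.8 -59.8  55.1] 0.0 0.0 [ 0.2 -0.9 -0.4]
-30 grasp [ 25.4  58.   -4.   54.4 -63.   44. ] 0.0 0.0 [ 0.2 -0.9 -0.4]
-15 pre [ 27.3  66.7  25.6  94.2 -49.9  60.7] 0.0 0.0 [-0.1 -0.9 -0.5]
-15 grasp [ 22.4  64.4  14.4  80.7 -53.2  54.9] 0.0 0.0 [-0.1 -0.9 -0.5]
0 pre [ 22.5  80.3  56.2 115.8 -40.8  61.9] 0.7 1.7 [-0.3 -0.8 -0.5]
0 grasp [ 18.5  74.1  36.4 102.1 -43.3  59.9] 0.0 0.0 [-0.3 -0.8 -0.5]
15 pre [ 18.5  80.8  62.8 115.8 -34.4  57.3] 6.0 13.1 [-0.5 -0.7 -0.5]
15 grasp [ 14.6  82.4  55.8 115.8 -34.5  60.1] 1.8 4.1 [-0.5 -0.7 -0.5]
30 pre [ 14.   81.1  67.8 115.8 -27.5  55.3] 12.0 24.0 [-0.7 -0.5 -0.4]
30 grasp [ 10.9  81.2  57.9 115.8 -26.8  58. ] 6.5 13.7 [-0.7 -0.5 -0.4]
```

Run:
```python
from kin import *
np.set_printoptions(suppress=True,precision=1)
p,f=fit()
q0=[22,64,14,80,-53,55]
b=-15
for th in range(28,160,12):
  k=(th-28)/132
  B=tool(th,b); pos=np.array([570-60*k,15-80*k,120])
  q,e,a=ik(pos,B,p,[q0,[0,60,30,60,30,20]]);q0=q;print(th,pos,q,round(e,1),round(a,1))
for th in(120,135,150):
  for cx,cy in((510,-60),(470,-60),(510,-100),(470,-20)):
    B=tool(th,b); h=84*np.sin(np.radians(th))+5; pos=np.array([cx,cy,h-26*np.sin(np.radians(th))])
    q,e,a=ik(pos,B,p,[q0]);print(th,pos,q,round(e,1),round(a,1))
```

```text
28 [570.  15. 120.] [ 22.5  55.8  12.4  87.5 -53.1  55.1] 0.0 0.0
40 [564.5   7.7 120. ] [ 19.5  45.4   2.   70.7 -47.2  43.6] 0.0 0.0
52 [559.1   0.5 120. ] [ 15.3  35.8  -7.3  57.1 -39.3  34.2] 0.0 0.0
64 [553.6  -6.8 120. ] [  9.6  27.1 -15.8  46.4 -29.7  26.4] 0.0 0.0
76 [548.2 -14.1 120. ] [  2.3  19.6 -23.2  38.2 -18.4  19.5] 0.0 0.0
88 [542.7 -21.4 120. ] [ -6.5  14.1 -29.5  32.3  -5.5  13.1] 0.0 0.0
100 [537.3 -28.6 120. ] [-16.4  11.  -34.5  28.6   8.6   6.6] 0.0 0.0
112 [531.8 -35.9 120. ] [-26.7  11.1 -38.   27.3  22.8  -0.5] 0.0 0.0
124 [526.4 -43.2 120. ] [-36.4  14.4 -39.6  28.8  36.2  -8.9] 0.0 0.0
136 [520.9 -50.5 120. ] [-44.5  20.7 -39.4  33.9  47.7 -19.4] 0.0 0.0
148 [515.5 -57.7 120. ] [-50.8  29.2 -37.2  43.9  56.9 -33.1] 0.0 0.0
120 [510.  -60.   55.2] [-37.   19.7 -43.4  19.3  32.4 -10.2] 0.0 0.0
120 [470.  -60.   55.2] [-40.7  16.1 -49.1  19.7  32.9 -14.6] 0.0 0.0
120 [ 510.  -100.    55.2] [-41.3  21.7 -39.9  23.5  32.9 -15.3] 0.0 0.0
120 [470.  -20.   55.2] [-35.7  14.2 -52.2  15.3  32.3  -8.7] 0.0 0.0
135 [510. -60.  46.] [-46.   29.5 -41.5  24.   46.7 -21.4] 0.0 0.0
135 [470. -60.  46.] [-50.2  27.  -46.6  25.9  46.2 -27.5] 0.0 0.0
135 [ 510. -100.   46.] [-49.6  31.6 -37.   30.2  46.3 -26.6] 0.0 0.0
135 [470. -20.  46.] [-46.1  25.1 -50.9  19.2  46.7 -21.6] 0.0 0.0
150 [510. -60.  34.] [-52.3  42.6 -36.3  35.6  57.9 -36.8] 0.0 0.0
150 [470. -60.  34.] [-56.7  41.1 -40.8  38.6  55.9 -44. ] 0.0 0.0
150 [ 510. -100.   34.] [-55.3  44.4 -31.   43.2  56.6 -41.7] 0.0 0.0
150 [470. -20.  34.] [-53.3  39.7 -45.8  30.5  57.5 -38.6] 0.0 0.0
```

```bash
cat > plan.py <<'E'
from kin import *
from cell import arm
def cur():
    s=arm.sense(); return np.array(s["ee_pos"]),R.from_euler('xyz',s["ee_rot"],degrees=True).as_matrix()
def plan(pos,Rm,n,grip,start=None,nd=2):
    p0,R0=cur() if start is None else start
    w=R.from_matrix(R0.T@Rm).as_rotvec(degrees=True); rows=[];P=p0.copy();Rc=R0.copy()
    for i in range(n):
        tgt=p0+(pos-p0)*(i+1)/n; Rt=R0@R.from_rotvec(w*(i+1)/n,degrees=True).as_matrix()
        t=np.round(Rc.T@(tgt-P)/60,nd); rv=np.round(R.from_matrix(Rc.T@Rt).as_rotvec(degrees=True)/45,nd)
        P=P+Rc@t*60; Rc=Rc@R.from_rotvec(rv*45,degrees=True).as_matrix()
        rows.append(dict(zip(["grip","tx","ty","tz","wx","wy","wz"],[grip]+(np.r_[t,rv]+0).tolist())))
    print("turn/row",np.linalg.norm(w)/n,"mm/row",np.linalg.norm(pos-p0)/n)
    print(json.dumps(rows)); print("end",P.round(1),"err",(P-pos).round(1)); return P,Rc
E
python3 - <<'E'
from plan import *
E=np.array([575,37.8,42.8]);B=tool(28,-15)
plan(E-60*B[:,2]+[0,0,10],B,6,24)
E
```

```text
turn/row 5.0279563910912195 mm/row 41.36139871903727
[{"grip": 24, "tx": -0.47, "ty": 0.03, "tz": 0.5, "wx": 0.1, "wy": -0.06, "wz": -0.01}, {"grip": 24, "tx": -0.45, "ty": 0.07, "tz": 0.52, "wx": 0.09, "wy": -0.06, "wz": -0.01}, {"grip": 24, "tx": -0.42, "ty": 0.11, "tz": 0.54, "wx": 0.1, "wy": -0.05, "wz": -0.01}, {"grip": 24, "tx": -0.4, "ty": 0.14, "tz": 0.54, "wx": 0.09, "wy": -0.06, "wz": -0.01}, {"grip": 24, "tx": -0.37, "ty": 0.18, "tz": 0.55, "wx": 0.1, "wy": -0.06, "wz": -0.01}, {"grip": 24, "tx": -0.36, "ty": 0.22, "tz": 0.55, "wx": 0.09, "wy": -0.06, "wz": -0.01}]
end [578.6  91.3  80. ] err [ 0.2  0.1 -0. ]
```

Request:
{"fn": "jog_arm", "kwargs": {
  "commands": [
    {"grip": 24, "tx": -0.47, "ty": 0.03, "tz": 0.5, "wx": 0.1, "wy": -0.06, "wz": -0.01},
    {"grip": 24, "tx": -0.45, "ty": 0.07, "tz": 0.52, "wx": 0.09, "wy": -0.06, "wz": -0.01},
    {"grip": 24, "tx": -0.42, "ty": 0.11, "tz": 0.54, "wx": 0.1, "wy": -0.05, "wz": -0.01},
    {"grip": 24, "tx": -0.4, "ty": 0.14, "tz": 0.54, "wx": 0.09, "wy": -0.06, "wz": -0.01},
    {"grip": 24, "tx": -0.37, "ty": 0.18, "tz": 0.55, "wx": 0.1, "wy": -0.06, "wz": -0.01},
    {"grip": 24, "tx": -0.36, "ty": 0.22, "tz": 0.55, "wx": 0.09, "wy": -0.06, "wz": -0.01},
    {"grip": 24, "tx": 0, "ty": 0, "tz": 0, "wx": 0, "wy": 0, "wz": 0}
  ]
}}

```text
clock: 1.9
ee_pos: [576.2, 91.2, 76.1]
ee_rot: [-117.2, 6.9, 172.8]
wrist_force: [-0.0, 0.4, 1.1]
grip_width: 24.0
```

```bash
python3 st.py
python3 - <<'E'
from h import *
w=snap("wrist",1);s=snap("scene",1)
crop(s,200,100,400,250,4,"cs1")
from kin import *
p,f=fit();print(p.round(1),abs(f[:-10]).max())
E
```

```text
clock 1.9
joints [ 27.98  65.11  26.13  96.91 -49.3   61.42]
ee_pos [576.23  91.19  76.08]
ee_rot [-117.21    6.89  172.75]
grip_width 24.025039863717964
wrist_force [-0.    0.38  1.13]
[ -8.9 285.7 442.7 -87.6 395.6 -11.   72.9  50.8   0.9 346.6] 0.5731080382851985
```

View pics/wrist1.png

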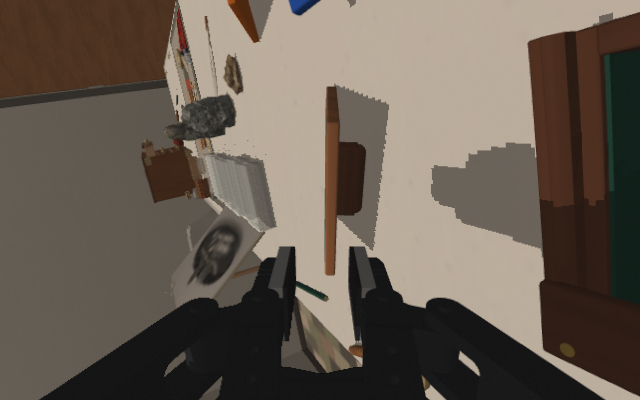

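View pics/cs1.png

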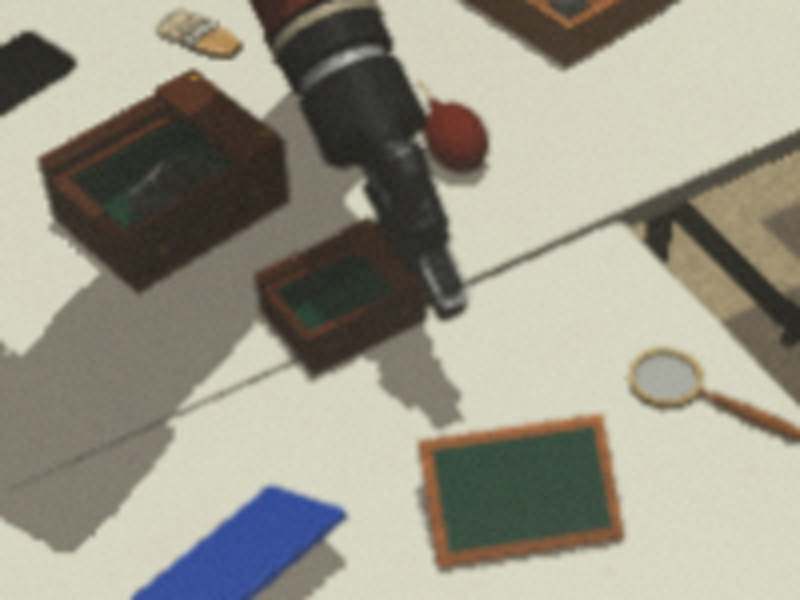

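The wrist view shows the lid edge-on between the fingers, columns 325–338 and rows 88–275, with the pull on its right (table) side. I compare that with the projected model.

Run:
```python
from h import *
from kin import *
np.set_printoptions(suppress=True,precision=1)
w=load_=np.load("wrist1.npz");w={k:w[k] for k in w.files}
n=d*np.sin(np.radians(28))+u*np.cos(np.radians(28))
Em=np.array([575,37.8,42.8])
pts=[Em+a*lx+b*n for a in(-62,62) for b in(4,-4)]
print(proj(w,np.array(pts)))
crop(w,290,70,390,290,3,"cw1") 
from cell import arm
s=arm.sense();Rm=R.from_euler('xyz',s["ee_rot"],degrees=True).as_matrix();print(s["ee_pos"]-Em,Rm.T@(Em-s["ee_pos"]))
print(proj(w,np.array([s["ee_pos"]+Rm@v for v in([0,0,0],[0,12,0],[0,-12,0],[0,0,60])])))
```

```text
[[327.  120.8]
 [340.4 120.8]
 [325.7 273.4]
 [335.9 273.4]]
[ 2.5 55.4 37. ] [ 0.2  7.5 66.3]
[[320.3 249.2]
 [343.9 249.3]
 [296.7 249.1]
 [321.1 210.7]]
```

View pics/cw1.png

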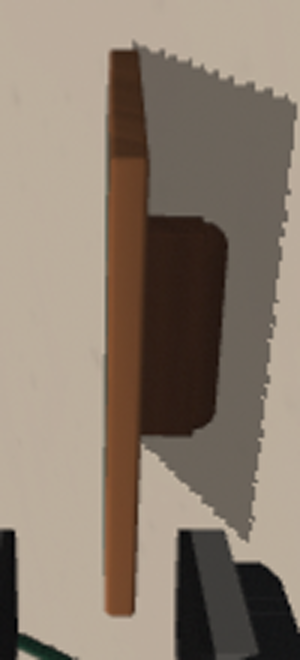

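The prediction agrees within about 1 px. Now I plan the approach.

Run:
```python
from plan import *
E=np.array([575,37.8,43]);B=tool(28,-15)
p,_=fit()
s=plan(E-15*B[:,2],B,3,24)
s=plan(E+26*B[:,2],B,4,24,start=s)
```

```text
turn/row 0.11849242481429596 mm/row 17.24308227933711
[{"grip": 24, "tx": 0.0, "ty": 0.04, "tz": 0.28, "wx": 0.0, "wy": 0.0, "wz": 0.0}, {"grip": 24, "tx": 0.0, "ty": 0.04, "tz": 0.29, "wx": 0.0, "wy": 0.0, "wz": 0.0}, {"grip": 24, "tx": 0.0, "ty": 0.04, "tz": 0.28, "wx": 0.01, "wy": 0.0, "wz": 0.0}]
end [575.9  51.2  50.1] err [0.1 0.  0.3]
turn/row 0.06260821861752504 mm/row 10.297367728259687
[{"grip": 24, "tx": 0.0, "ty": 0.0, "tz": 0.17, "wx": 0.0, "wy": 0.0, "wz": 0.0}, {"grip": 24, "tx": 0.0, "ty": 0.0, "tz": 0.17, "wx": 0.0, "wy": 0.0, "wz": 0.0}, {"grip": 24, "tx": 0.0, "ty": 0.0, "tz": 0.17, "wx": 0.0, "wy": 0.0, "wz": 0.0}, {"grip": 24, "tx": 0.0, "ty": 0.01, "tz": 0.18, "wx": 0.0, "wy": 0.0, "wz": 0.0}]
end [573.7  14.6  30.9] err [ 0.2 -0.1 -0.3]
```

Request:
{"fn": "jog_arm", "kwargs": {
  "commands": [
    {"grip": 24, "tx": 0, "ty": 0.04, "tz": 0.28, "wx": 0, "wy": 0, "wz": 0},
    {"grip": 24, "tx": 0, "ty": 0.04, "tz": 0.29, "wx": 0, "wy": 0, "wz": 0},
    {"grip": 24, "tx": 0, "ty": 0.04, "tz": 0.28, "wx": 0.01, "wy": 0, "wz": 0},
    {"grip": 24, "tx": 0, "ty": 0, "tz": 0, "wx": 0, "wy": 0, "wz": 0}
  ]
}}

```text
clock: 2.5
ee_pos: [576.5, 51.2, 51.5]
ee_rot: [-117.1, 7.3, 172.8]
wrist_force: [0.1, 0.4, 0.1]
grip_width: 24.1
```

```bash
python3 st.py
python3 - <<'E'
from h import *
w=snap("wrist",2); crop(w,240,80,440,360,2,"cw2")
E
```

```text
clock 2.5
joints [ 25.13  63.83  19.25  88.85 -51.52  58.59]
ee_pos [576.5   51.19  51.52]
ee_rot [-117.1     7.29  172.76]
grip_width 24.085429413089972
wrist_force [0.11 0.44 0.08]
```

View pics/cw2.png

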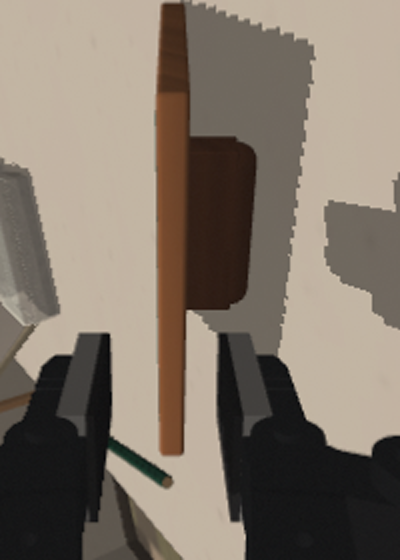

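The board edge lies between the fingers, about 2 mm towards the lower one. I go in with that correction.

Request:
{"fn": "jog_arm", "kwargs": {
  "commands": [
    {"grip": 24, "tx": 0, "ty": 0.03, "tz": 0.17, "wx": 0, "wy": 0, "wz": 0},
    {"grip": 24, "tx": 0, "ty": 0, "tz": 0.17, "wx": 0, "wy": 0, "wz": 0},
    {"grip": 24, "tx": 0, "ty": 0, "tz": 0.17, "wx": 0, "wy": 0, "wz": 0},
    {"grip": 24, "tx": 0, "ty": 0, "tz": 0.17, "wx": 0, "wy": 0, "wz": 0},
    {"grip": 24, "tx": 0, "ty": 0, "tz": 0, "wx": 0, "wy": 0, "wz": 0}
  ]
}}

```text
clock: 3.18
ee_pos: [574.0, 14.4, 29.9]
ee_rot: [-117.0, 7.2, 172.8]
wrist_force: [0.1, -0.2, -0.1]
grip_width: 24.1
```

```bash
python3 st.py
python3 - <<'E'
from h import *
w=snap("wrist",3); crop(w,200,80,480,380,2,"cw3");s=snap("scene",3);crop(s,260,130,400,250,5,"cs3")
E
```

```text
clock 3.175
joints [ 22.39  62.95  13.53  81.6  -53.39  55.34]
ee_pos [573.96  14.36  29.89]
ee_rot [-116.97    7.18  172.76]
grip_width 24.066759118937707
wrist_force [ 0.06 -0.21 -0.12]
```

View pics/cw3.png

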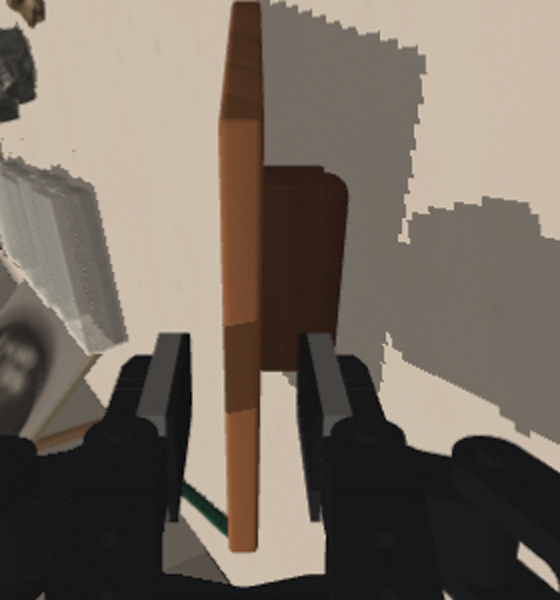

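View pics/cs3.png

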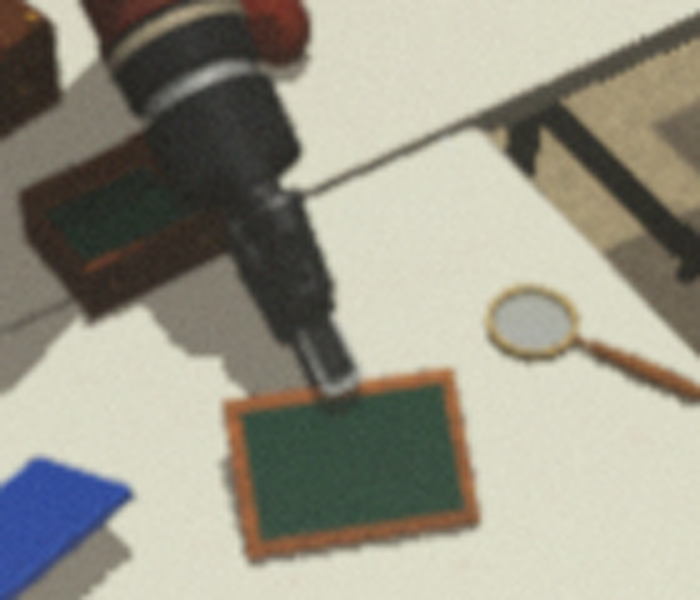

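Run:
```python
from h import *
from kin import *
np.set_printoptions(suppress=True,precision=1)
w=np.load("scene3.npz");w={k:w[k] for k in w.files}
from cell import arm
s=arm.sense();Rm=R.from_euler('xyz',s["ee_rot"],degrees=True).as_matrix()
Em=np.array([575,37.8,42.8])
print("edge in tool",Rm.T@(Em-s["ee_pos"]))
n=d*np.sin(np.radians(28))+u*np.cos(np.radians(28))
print((proj(w,np.array([s["ee_pos"]+Rm@v for v in([0,-14,0],[0,-20,0],[0,-14,-10])]+[Em+4*n]))-[260,130])*5)
```

```text
edge in tool [  0.6  -1.2 -25.8]
[[363.3 425.5]
 [364.8 423.4]
 [355.1 408.1]
 [339.2 384.6]]
```

The finger tips overlap the edge by only about 9 mm, because they stand back while open. I go 7 mm deeper and then close.

Request:
{"fn": "jog_arm", "kwargs": {
  "commands": [
    {"grip": 24, "tx": 0, "ty": 0, "tz": 0.12, "wx": 0, "wy": 0, "wz": 0},
    {"grip": 0, "tx": 0, "ty": 0, "tz": 0, "wx": 0, "wy": 0, "wz": 0},
    {"grip": 0, "tx": 0, "ty": 0, "tz": 0, "wx": 0, "wy": 0, "wz": 0},
    {"grip": 0, "tx": 0, "ty": 0, "tz": 0, "wx": 0, "wy": 0, "wz": 0},
    {"grip": 0, "tx": 0, "ty": 0, "tz": 0, "wx": 0, "wy": 0, "wz": 0}
  ]
}}

```text
clock: 3.9
ee_pos: [574.0, 9.0, 26.9]
ee_rot: [-117.0, 7.2, 172.8]
wrist_force: [-0.7, -0.5, -0.6]
grip_width: 6.2
```

```bash
python3 st.py
python3 - <<'E'
from h import *
w=snap("wrist",4); crop(w,200,80,480,380,2,"cw4");s=snap("scene",4);crop(s,260,130,400,250,5,"cs4")
E
```

```text
clock 3.9
joints [ 21.98  62.77  12.65  80.36 -53.7   54.72]
ee_pos [573.97   9.    26.88]
ee_rot [-117.      7.21  172.82]
grip_width 6.178746825048635
wrist_force [-0.71 -0.48 -0.64]
```

View pics/cw4.png

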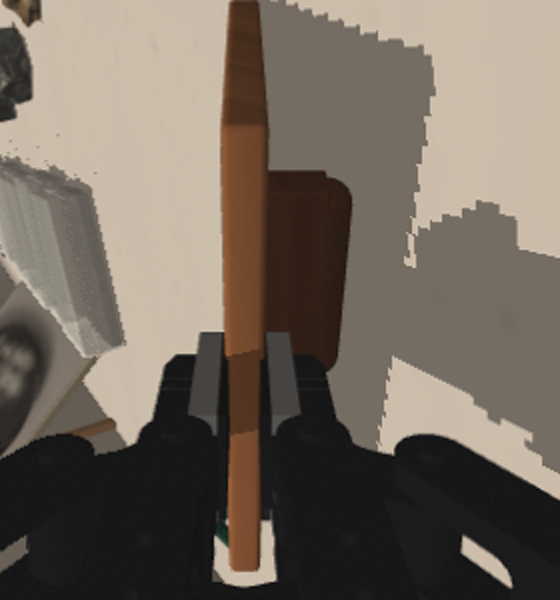

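View pics/cs4.png

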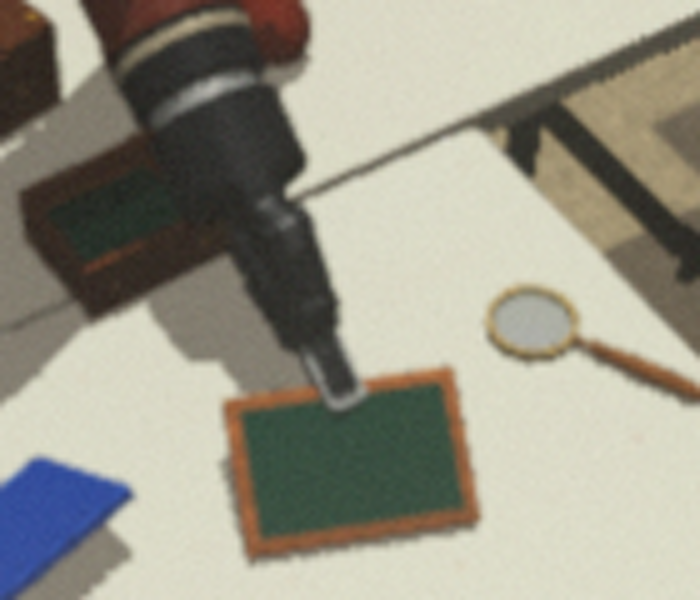

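The grip has stalled on the board at 6.2 mm. I lift it and plan the flip in the air.

Run:
```python
from plan import *
p0,R0=cur()
s=plan(p0+[0,0,90],R0,3,0)
# flip about lid axis in world, keeping TCP path
th=28
for tgt,pos,n in((100,[545,-25,135],8),):
    Rm=R.from_rotvec(-lx*np.radians(-(tgt-28))*-1,).as_matrix()@R0
    print("z",Rm[:,2].round(2), "want",tool(tgt,-15)[:,2].round(2))
    s=plan(np.array(pos,float),Rm,n,0,start=s)
```

```text
turn/row 0.0 mm/row 30.0
[{"grip": 0, "tx": -0.06, "ty": -0.44, "tz": -0.23, "wx": 0.0, "wy": 0.0, "wz": 0.0}, {"grip": 0, "tx": -0.07, "ty": -0.44, "tz": -0.22, "wx": 0.0, "wy": 0.0, "wz": 0.0}, {"grip": 0, "tx": -0.06, "ty": -0.45, "tz": -0.23, "wx": 0.0, "wy": 0.0, "wz": 0.0}]
end [574.1   9.1 117.2] err [0.1 0.1 0.3]
z [ 0.   -0.74  0.67] want [ 0.3   0.07 -0.95]
turn/row 9.0 mm/row 6.024429256255422
[{"grip": 0, "tx": 0.05, "ty": -0.07, "tz": 0.05, "wx": 0.19, "wy": 0.0, "wz": -0.05}, {"grip": 0, "tx": 0.05, "ty": -0.07, "tz": 0.06, "wx": 0.2, "wy": 0.0, "wz": -0.05}, {"grip": 0, "tx": 0.05, "ty": -0.05, "tz": 0.07, "wx": 0.19, "wy": 0.0, "wz": -0.06}, {"grip": 0, "tx": 0.05, "ty": -0.04, "tz": 0.08, "wx": 0.19, "wy": 0.0, "wz": -0.05}, {"grip": 0, "tx": 0.05, "ty": -0.02, "tz": 0.08, "wx": 0.2, "wy": 0.0, "wz": -0.05}, {"grip": 0, "tx": 0.06, "ty": -0.01, "tz": 0.08, "wx": 0.19, "wy": -0.01, "wz": -0.05}, {"grip": 0, "tx": 0.05, "ty": 0.0, "tz": 0.08, "wx": 0.19, "wy": 0.0, "wz": -0.05}, {"grip": 0, "tx": 0.06, "ty": 0.02, "tz": 0.08, "wx": 0.19, "wy": 0.0, "wz": -0.06}]
end [545.1 -24.7 135. ] err [ 0.1  0.3 -0. ]
```

Good thing I checked: the sign of the flip was wrong. I lift first, then replan.

Request:
{"fn": "jog_arm", "kwargs": {
  "commands": [
    {"grip": 0, "tx": -0.06, "ty": -0.44, "tz": -0.23, "wx": 0, "wy": 0, "wz": 0},
    {"grip": 0, "tx": -0.07, "ty": -0.44, "tz": -0.22, "wx": 0, "wy": 0, "wz": 0},
    {"grip": 0, "tx": -0.06, "ty": -0.45, "tz": -0.23, "wx": 0, "wy": 0, "wz": 0},
    {"grip": 0, "tx": 0, "ty": 0, "tz": 0, "wx": 0, "wy": 0, "wz": 0}
  ]
}}

```text
clock: 4.5
ee_pos: [575.1, 9.5, 119.1]
ee_rot: [-117.1, 7.4, 172.8]
wrist_force: [-0.2, 0.3, -2.4]
grip_width: 6.1
```

```bash
python3 st.py
python3 - <<'E'
from plan import *
p0,R0=cur(); s=(p0,R0)
for tgt,pos,n in((100,[545,-25,135],8),(145,[520,-70,120],6)):
    Rm=R.from_rotvec(lx*np.radians(-(tgt-28))).as_matrix()@R0
    print("z",Rm[:,2].round(2), "want",tool(tgt,-15)[:,2].round(2))
    s=plan(np.array(pos,float),Rm,n,0,start=s)
from h import snap,crop
w=snap("wrist",5); crop(w,200,80,480,380,2,"cw5");s=snap("scene",5);crop(s,220,100,400,250,4,"cs5")
E
```

```text
clock 4.5
joints [ 21.98  55.93  13.36  87.69 -53.71  54.74]
ee_pos [575.07   9.48 119.15]
ee_rot [-117.1     7.42  172.81]
grip_width 6.064553872353394
wrist_force [-0.19  0.28 -2.38]
z [ 0.   -0.74  0.67] want [ 0.3   0.07 -0.95]
turn/row 8.999999999999998 mm/row 6.052733543325527
[{"grip": 0, "tx": 0.05, "ty": -0.07, "tz": 0.05, "wx": 0.19, "wy": 0.0, "wz": -0.05}, {"grip": 0, "tx": 0.05, "ty": -0.06, "tz": 0.06, "wx": 0.2, "wy": 0.0, "wz": -0.05}, {"grip": 0, "tx": 0.05, "ty": -0.05, "tz": 0.08, "wx": 0.19, "wy": -0.01, "wz": -0.06}, {"grip": 0, "tx": 0.06, "ty": -0.03, "tz": 0.07, "wx": 0.19, "wy": 0.0, "wz": -0.05}, {"grip": 0, "tx": 0.06, "ty": -0.02, "tz": 0.08, "wx": 0.19, "wy": 0.0, "wz": -0.05}, {"grip": 0, "tx": 0.05, "ty": -0.01, "tz": 0.09, "wx": 0.2, "wy": 0.0, "wz": -0.06}, {"grip": 0, "tx": 0.06, "ty": 0.01, "tz": 0.08, "wx": 0.19, "wy": 0.0, "wz": -0.05}, {"grip": 0, "tx": 0.06, "ty": 0.02, "tz": 0.08, "wx": 0.19, "wy": 0.0, "wz": -0.05}]
end [544.9 -24.9 135.2] err [-0.1  0.1  0.2]
z [ 0.24 -0.11  0.96] want [ 0.52  0.65 -0.55]
turn/row 7.527859583410163 mm/row 8.947655304020506
[{"grip": 0, "tx": 0.04, "ty": 0.13, "tz": 0.06, "wx": 0.16, "wy": 0.0, "wz": -0.04}, {"grip": 0, "tx": 0.04, "ty": 0.14, "tz": 0.05, "wx": 0.16, "wy": 0.0, "wz": -0.05}, {"grip": 0, "tx": 0.03, "ty": 0.14, "tz": 0.03, "wx": 0.16, "wy": 0.0, "wz": -0.04}, {"grip": 0, "tx": 0.02, "ty": 0.15, "tz": 0.02, "wx": 0.17, "wy": -0.01, "wz": -0.04}, {"grip": 0, "tx": 0.02, "ty": 0.14, "tz": -0.01, "wx": 0.16, "wy": 0.0, "wz": -0.05}, {"grip": 0, "tx": 0.02, "ty": 0.15, "tz": -0.03, "wx": 0.16, "wy": 0.0, "wz": -0.04}]
end [519.9 -70.  119.8] err [-0.1 -0.  -0.2]
```

View pics/cs5.png

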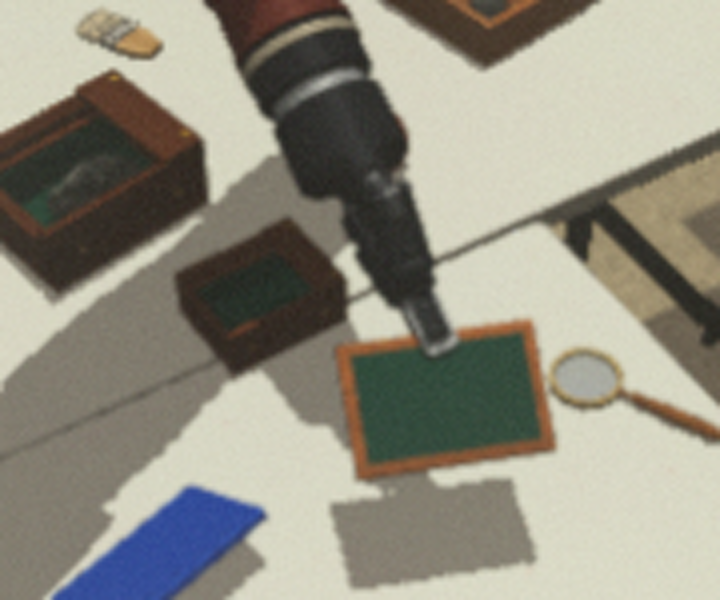

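The lid is held and lifted clear. I replan the flip with the opposite sign.

Run:
```python
from plan import *
p0,R0=cur(); s=(p0,R0)
for tgt,pos,n in((98,[545,-20,135],8),(148,[520,-70,110],6)):
    Rm=R.from_rotvec(lx*np.radians((tgt-28))).as_matrix()@R0
    print("z",Rm[:,2].round(2), "want",tool(tgt,-15)[:,2].round(2))
    s=plan(np.array(pos,float),Rm,n,0,start=s)
```

```text
z [ 0.29  0.03 -0.96] want [ 0.29  0.04 -0.96]
turn/row 8.749999999999998 mm/row 5.61824514654902
[{"grip": 0, "tx": 0.05, "ty": -0.07, "tz": 0.04, "wx": -0.19, "wy": 0.0, "wz": 0.05}, {"grip": 0, "tx": 0.04, "ty": -0.08, "tz": 0.03, "wx": -0.19, "wy": 0.0, "wz": 0.05}, {"grip": 0, "tx": 0.04, "ty": -0.08, "tz": 0.02, "wx": -0.18, "wy": 0.0, "wz": 0.05}, {"grip": 0, "tx": 0.04, "ty": -0.08, "tz": 0.0, "wx": -0.19, "wy": 0.0, "wz": 0.05}, {"grip": 0, "tx": 0.03, "ty": -0.09, "tz": -0.01, "wx": -0.19, "wy": 0.0, "wz": 0.05}, {"grip": 0, "tx": 0.04, "ty": -0.09, "tz": -0.02, "wx": -0.19, "wy": 0.0, "wz": 0.06}, {"grip": 0, "tx": 0.02, "ty": -0.08, "tz": -0.03, "wx": -0.18, "wy": 0.0, "wz": 0.05}, {"grip": 0, "tx": 0.03, "ty": -0.08, "tz": -0.04, "wx": -0.19, "wy": 0.01, "wz": 0.05}]
end [544.9 -19.9 134.7] err [-0.1  0.1 -0.3]
z [ 0.53  0.67 -0.51] want [ 0.53  0.68 -0.51]
turn/row 8.337035860970616 mm/row 10.195681230816932
[{"grip": 0, "tx": 0.03, "ty": -0.16, "tz": 0.04, "wx": -0.18, "wy": 0.0, "wz": 0.05}, {"grip": 0, "tx": 0.02, "ty": -0.17, "tz": 0.02, "wx": -0.18, "wy": 0.0, "wz": 0.05}, {"grip": 0, "tx": 0.01, "ty": -0.17, "tz": -0.01, "wx": -0.18, "wy": 0.0, "wz": 0.04}, {"grip": 0, "tx": 0.01, "ty": -0.17, "tz": -0.03, "wx": -0.18, "wy": 0.0, "wz": 0.05}, {"grip": 0, "tx": 0.0, "ty": -0.16, "tz": -0.05, "wx": -0.17, "wy": 0.0, "wz": 0.05}, {"grip": 0, "tx": -0.01, "ty": -0.15, "tz": -0.07, "wx": -0.18, "wy": 0.0, "wz": 0.05}]
end [520.3 -70.  110. ] err [ 0.3  0.  -0. ]
```

Request:
{"fn": "jog_arm", "kwargs": {
  "commands": [
    {"grip": 0, "tx": 0.05, "ty": -0.07, "tz": 0.04, "wx": -0.19, "wy": 0, "wz": 0.05},
    {"grip": 0, "tx": 0.04, "ty": -0.08, "tz": 0.03, "wx": -0.19, "wy": 0, "wz": 0.05},
    {"grip": 0, "tx": 0.04, "ty": -0.08, "tz": 0.02, "wx": -0.18, "wy": 0, "wz": 0.05},
    {"grip": 0, "tx": 0.04, "ty": -0.08, "tz": 0, "wx": -0.19, "wy": 0, "wz": 0.05},
    {"grip": 0, "tx": 0.03, "ty": -0.09, "tz": -0.01, "wx": -0.19, "wy": 0, "wz": 0.05},
    {"grip": 0, "tx": 0.04, "ty": -0.09, "tz": -0.02, "wx": -0.19, "wy": 0, "wz": 0.06},
    {"grip": 0, "tx": 0.02, "ty": -0.08, "tz": -0.03, "wx": -0.18, "wy": 0, "wz": 0.05},
    {"grip": 0, "tx": 0.03, "ty": -0.08, "tz": -0.04, "wx": -0.19, "wy": 0, "wz": 0.05}
  ]
}}

```text
clock: 5.6
ee_pos: [544.5, -19.8, 134.9]
ee_rot: [171.6, 15.2, 157.0]
wrist_force: [0.0, -0.5, -2.0]
grip_width: 6.5
```

```bash
python3 st.py
python3 - <<'E'
from plan import *
p0,R0=cur(); s=(p0,R0)
Rm=R.from_rotvec(lx*np.radians(50)).as_matrix()@R0
print("z",Rm[:,2].round(2), "want",tool(148,-15)[:,2].round(2))
s=plan(np.array([520,-70,110.]),Rm,6,0,start=s)
E
```

```text
clock 5.6
joints [-13.51   9.22 -34.05  30.4    5.81   9.21]
ee_pos [544.45 -19.79 134.9 ]
ee_rot [171.61  15.19 156.99]
grip_width 6.49984708714006
wrist_force [ 0.04 -0.49 -1.98]
z [ 0.53  0.67 -0.51] want [ 0.53  0.68 -0.51]
turn/row 8.333333333333334 mm/row 10.19086853357341
[{"grip": 0, "tx": 0.03, "ty": -0.16, "tz": 0.04, "wx": -0.18, "wy": 0.0, "wz": 0.05}, {"grip": 0, "tx": 0.02, "ty": -0.17, "tz": 0.02, "wx": -0.18, "wy": 0.0, "wz": 0.05}, {"grip": 0, "tx": 0.01, "ty": -0.17, "tz": -0.01, "wx": -0.18, "wy": 0.0, "wz": 0.05}, {"grip": 0, "tx": 0.0, "ty": -0.17, "tz": -0.03, "wx": -0.17, "wy": 0.0, "wz": 0.05}, {"grip": 0, "tx": 0.0, "ty": -0.16, "tz": -0.05, "wx": -0.18, "wy": 0.01, "wz": 0.05}, {"grip": 0, "tx": 0.0, "ty": -0.15, "tz": -0.07, "wx": -0.18, "wy": 0.0, "wz": 0.05}]
end [520.  -69.8 110. ] err [-0.   0.2  0. ]
```

Request:
{"fn": "jog_arm", "kwargs": {
  "commands": [
    {"grip": 0, "tx": 0.03, "ty": -0.16, "tz": 0.04, "wx": -0.18, "wy": 0, "wz": 0.05},
    {"grip": 0, "tx": 0.02, "ty": -0.17, "tz": 0.02, "wx": -0.18, "wy": 0, "wz": 0.05},
    {"grip": 0, "tx": 0.01, "ty": -0.17, "tz": -0.01, "wx": -0.18, "wy": 0, "wz": 0.05},
    {"grip": 0, "tx": 0, "ty": -0.17, "tz": -0.03, "wx": -0.17, "wy": 0, "wz": 0.05},
    {"grip": 0, "tx": 0, "ty": -0.16, "tz": -0.05, "wx": -0.18, "wy": 0.01, "wz": 0.05},
    {"grip": 0, "tx": 0, "ty": -0.15, "tz": -0.07, "wx": -0.18, "wy": 0, "wz": 0.05},
    {"grip": 0, "tx": 0, "ty": 0, "tz": 0, "wx": 0, "wy": 0, "wz": 0}
  ]
}}

```text
clock: 6.48
ee_pos: [518.9, -70.7, 106.5]
ee_rot: [121.2, 7.1, 146.0]
wrist_force: [-0.1, 0.4, -0.9]
grip_width: 6.1
```

```bash
python3 st.py
python3 - <<'E'
from h import snap,crop
w=snap("wrist",6); s=snap("scene",6);crop(s,220,120,420,270,4,"cs6")
E
```

```text
clock 6.475
joints [-51.53  33.13 -33.08  44.72  56.61 -32.88]
ee_pos [518.88 -70.69 106.48]
ee_rot [121.2    7.09 145.99]
grip_width 6.145299802661756
wrist_force [-0.08  0.35 -0.89]
```

View pics/cs6.png

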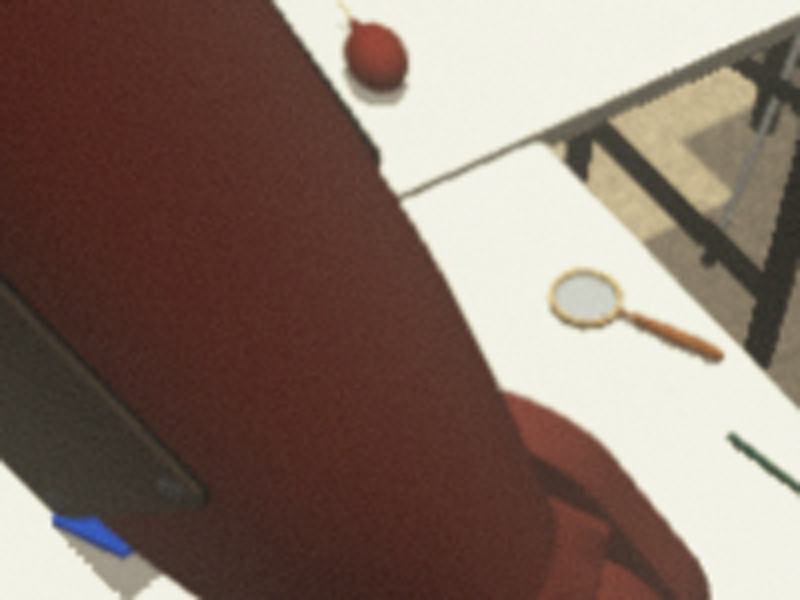

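View pics/wrist6.png

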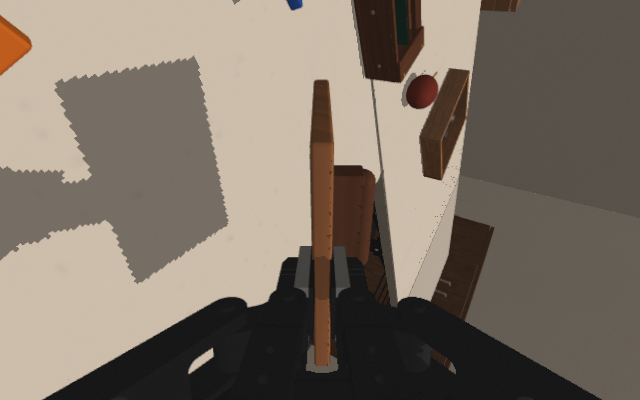

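The lid is turned past vertical, with the pull now on its upper side and the shadow clear of everything. I lower it.

Run:
```python
from plan import *
p0,R0=cur(); s=(p0,R0)
s=plan(p0+[0,0,-66],R0,4,0,start=s)
```

```text
turn/row 0.0 mm/row 16.5
[{"grip": 0, "tx": 0.04, "ty": -0.23, "tz": 0.14, "wx": 0.0, "wy": 0.0, "wz": 0.0}, {"grip": 0, "tx": 0.03, "ty": -0.24, "tz": 0.14, "wx": 0.0, "wy": 0.0, "wz": 0.0}, {"grip": 0, "tx": 0.04, "ty": -0.23, "tz": 0.15, "wx": 0.0, "wy": 0.0, "wz": 0.0}, {"grip": 0, "tx": 0.03, "ty": -0.23, "tz": 0.14, "wx": 0.0, "wy": 0.0, "wz": 0.0}]
end [520.2 -69.8  43.5] err [ 0.2 -0.   0. ]
```

Request:
{"fn": "jog_arm", "kwargs": {
  "commands": [
    {"grip": 0, "tx": 0.04, "ty": -0.23, "tz": 0.14, "wx": 0, "wy": 0, "wz": 0},
    {"grip": 0, "tx": 0.03, "ty": -0.24, "tz": 0.14, "wx": 0, "wy": 0, "wz": 0},
    {"grip": 0, "tx": 0.04, "ty": -0.23, "tz": 0.15, "wx": 0, "wy": 0, "wz": 0},
    {"grip": 0, "tx": 0.03, "ty": -0.23, "tz": 0.14, "wx": 0, "wy": 0, "wz": 0},
    {"grip": 0, "tx": 0, "ty": 0, "tz": 0, "wx": 0, "wy": 0, "wz": 0}
  ]
}}

```text
clock: 7.2
ee_pos: [520.6, -69.4, 44.1]
ee_rot: [121.3, 7.6, 146.2]
wrist_force: [1.6, 0.3, -2.0]
grip_width: 6.3
```

```bash
python3 st.py
python3 - <<'E'
from h import snap,crop
w=snap("wrist",7)
E
```

```text
clock 7.2
joints [-51.22  39.75 -34.58  35.98  56.65 -32.76]
ee_pos [520.64 -69.39  44.11]
ee_rot [121.34   7.59 146.24]
grip_width 6.304785993761228
wrist_force [ 1.56  0.3  -2.02]
```

View pics/wrist7.png

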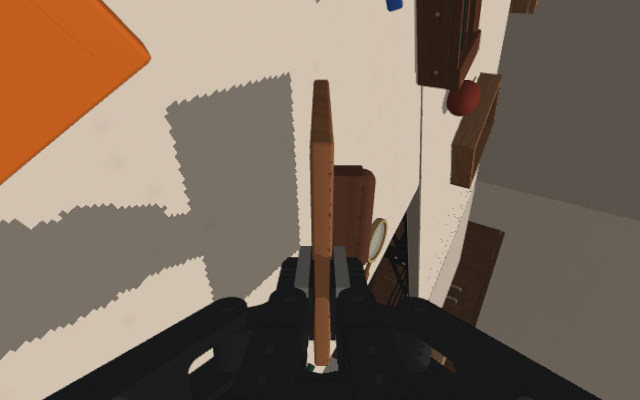

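Request:
{"fn": "jog_arm", "kwargs": {
  "commands": [
    {"grip": 0, "tx": 0.02, "ty": -0.12, "tz": 0.07, "wx": 0, "wy": 0, "wz": 0},
    {"grip": 0, "tx": 0, "ty": 0, "tz": 0, "wx": 0, "wy": 0, "wz": 0}
  ]
}}

```text
clock: 7.5
ee_pos: [520.6, -70.1, 35.9]
ee_rot: [121.3, 7.6, 146.2]
wrist_force: [0.4, 0.4, -0.6]
grip_width: 6.2
```

```bash
python3 st.py
python3 - <<'E'
from h import snap,crop
w=snap("wrist",8);crop(w,150,50,400,380,2,"cw8")
E
```

```text
clock 7.5
joints [-51.3   40.71 -34.64  35.    56.66 -32.82]
ee_pos [520.59 -70.1   35.91]
ee_rot [121.33   7.61 146.2 ]
grip_width 6.225636563437157
wrist_force [ 0.39  0.4  -0.61]
```

View pics/cw8.png

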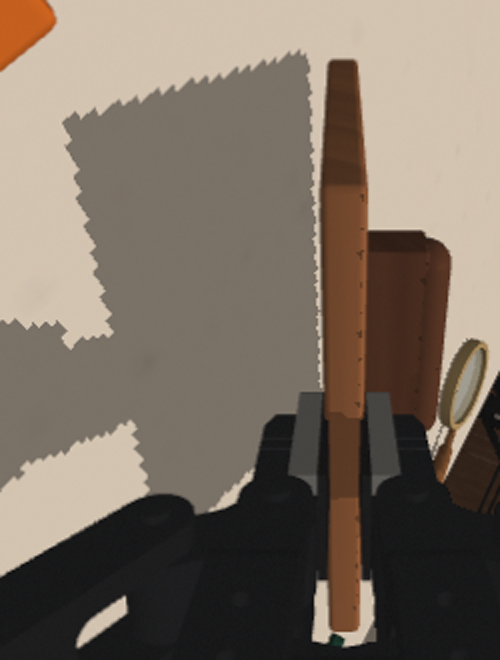

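Request:
{"fn": "jog_arm", "kwargs": {
  "commands": [
    {"grip": 0, "tx": 0.01, "ty": -0.04, "tz": 0.02, "wx": 0, "wy": 0, "wz": 0},
    {"grip": 26, "tx": 0, "ty": 0, "tz": 0, "wx": 0, "wy": 0, "wz": 0},
    {"grip": 26, "tx": 0, "ty": 0, "tz": 0, "wx": 0, "wy": 0, "wz": 0},
    {"grip": 26, "tx": 0, "ty": 0, "tz": -0.2, "wx": 0, "wy": 0, "wz": 0},
    {"grip": 26, "tx": 0, "ty": 0, "tz": -0.4, "wx": 0, "wy": 0, "wz": 0},
    {"grip": 26, "tx": 0, "ty": 0, "tz": -0.6, "wx": 0, "wy": 0, "wz": 0}
  ]
}}

```text
clock: 8.3
ee_pos: [481.5, -118.2, 71.1]
ee_rot: [121.3, 7.6, 146.3]
wrist_force: [-0.0, -0.3, 0.8]
grip_width: 26.1
```

```bash
python3 st.py
python3 - <<'E'
from h import snap,crop
w=snap("wrist",9)
E
```

```text
clock 8.3
joints [-58.88  39.3  -30.1   50.91  53.4  -44.94]
ee_pos [ 481.51 -118.18   71.1 ]
ee_rot [121.29   7.6  146.26]
grip_width 26.0523446915568
wrist_force [-0.03 -0.29  0.77]
```

View pics/wrist9.png

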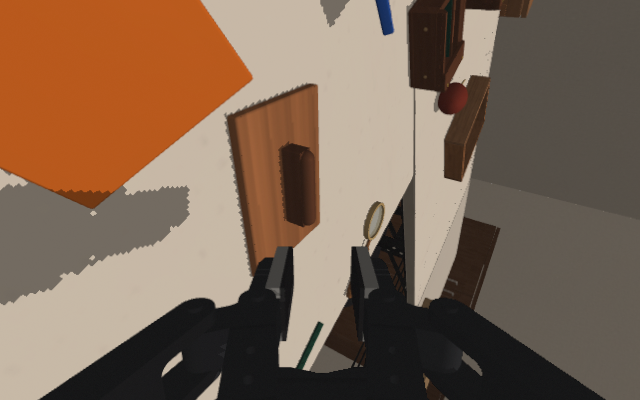

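The lid lies flat with the pull up. I swing the tool back to vertical above it.

Run:
```python
from plan import *
p0,R0=cur(); s=(p0,R0)
s=plan(np.array([500,-70,190.]),tool(90,0),7,60,start=s)
```

```text
turn/row 8.512212976631151 mm/row 18.526528130628314
[{"grip": 60, "tx": -0.01, "ty": 0.31, "tz": -0.04, "wx": 0.18, "wy": 0.04, "wz": -0.03}, {"grip": 60, "tx": -0.01, "ty": 0.29, "tz": -0.08, "wx": 0.18, "wy": 0.05, "wz": -0.02}, {"grip": 60, "tx": -0.01, "ty": 0.29, "tz": -0.12, "wx": 0.19, "wy": 0.04, "wz": -0.03}, {"grip": 60, "tx": -0.02, "ty": 0.26, "tz": -0.16, "wx": 0.18, "wy": 0.05, "wz": -0.02}, {"grip": 60, "tx": -0.01, "ty": 0.24, "tz": -0.2, "wx": 0.18, "wy": 0.04, "wz": -0.03}, {"grip": 60, "tx": -0.01, "ty": 0.2, "tz": -0.23, "wx": 0.18, "wy": 0.04, "wz": -0.03}, {"grip": 60, "tx": 0.0, "ty": 0.17, "tz": -0.26, "wx": 0.18, "wy": 0.05, "wz": -0.02}]
end [499.7 -70.1 190.1] err [-0.3 -0.1  0.1]
```

Request:
{"fn": "jog_arm", "kwargs": {
  "commands": [
    {"grip": 60, "tx": -0.01, "ty": 0.31, "tz": -0.04, "wx": 0.18, "wy": 0.04, "wz": -0.03},
    {"grip": 60, "tx": -0.01, "ty": 0.29, "tz": -0.08, "wx": 0.18, "wy": 0.05, "wz": -0.02},
    {"grip": 60, "tx": -0.01, "ty": 0.29, "tz": -0.12, "wx": 0.19, "wy": 0.04, "wz": -0.03},
    {"grip": 60, "tx": -0.02, "ty": 0.26, "tz": -0.16, "wx": 0.18, "wy": 0.05, "wz": -0.02},
    {"grip": 60, "tx": -0.01, "ty": 0.24, "tz": -0.2, "wx": 0.18, "wy": 0.04, "wz": -0.03},
    {"grip": 60, "tx": -0.01, "ty": 0.2, "tz": -0.23, "wx": 0.18, "wy": 0.04, "wz": -0.03},
    {"grip": 60, "tx": 0, "ty": 0.17, "tz": -0.26, "wx": 0.18, "wy": 0.05, "wz": -0.02},
    {"grip": 60, "tx": 0, "ty": 0, "tz": 0, "wx": 0, "wy": 0, "wz": 0}
  ]
}}

```text
clock: 9.35
ee_pos: [502.8, -64.5, 189.3]
ee_rot: [179.7, -0.1, 159.7]
wrist_force: [0.3, 0.2, -0.8]
grip_width: 60.2
```

```bash
python3 st.py
python3 - <<'E'
from h import snap,crop
w=snap("wrist",10);t=snap("top",10);crop(t,290,130,420,230,6,"ct10")
E
```

```text
clock 9.35
joints [-15.77  15.41 -13.52  61.11   0.29   4.48]
ee_pos [502.82 -64.48 189.27]
ee_rot [179.72  -0.06 159.75]
grip_width 60.1680358350951
wrist_force [ 0.34  0.16 -0.82]
```

View pics/wrist10.png

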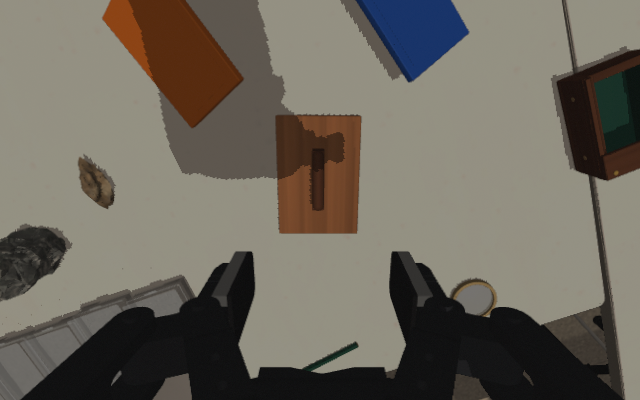

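View pics/ct10.png

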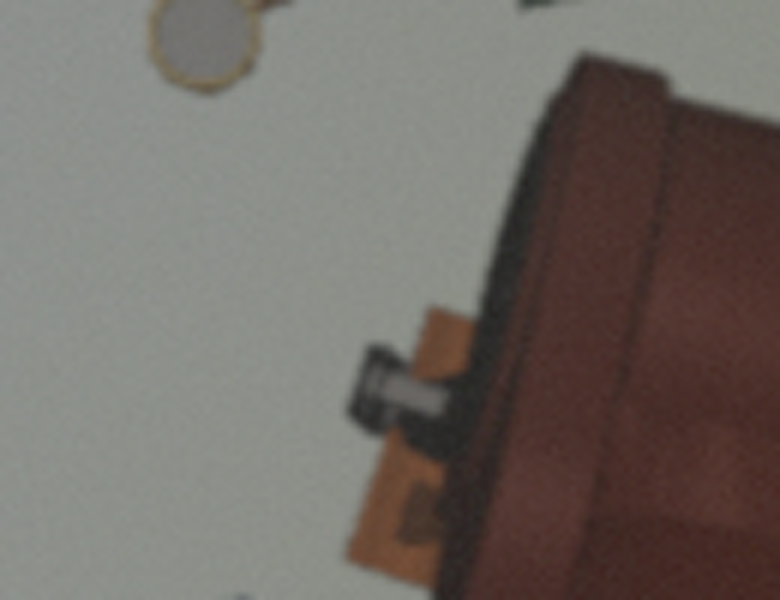

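In the wrist view the lid is flat, with its corners near (276,115), (361,115), (357,234) and (280,234) and its pull at (318,180). I enlarge it to fit the lid's pose.

Run:
```python
from h import *
w=load("wrist10.npz");crop(w,260,100,380,250,4,"cw10")
```

```text
(no output)
```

View pics/cw10.png

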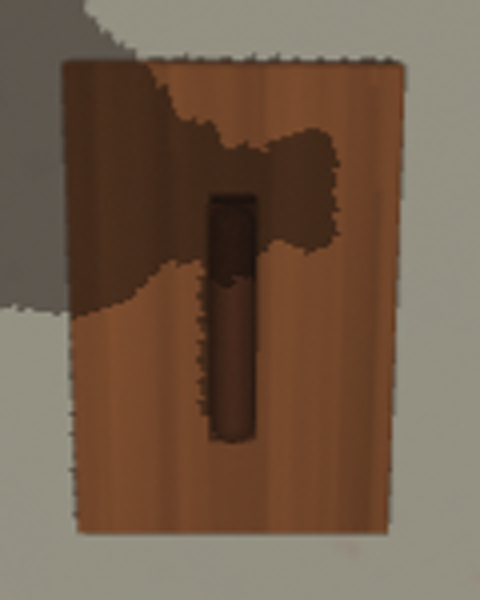

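Run:
```python
from h import *
from scipy.optimize import least_squares
np.set_printoptions(suppress=True,precision=2)
w=load("wrist10.npz")
uv=np.array([[63,61],[405,62],[387,533],[77,532]])/4+[260,100]
C=atheight(w,uv,8.);print(C);print([np.linalg.norm(C[i]-C[(i+1)%4]) for i in range(4)],C.mean(0))
a=C[2]-C[1]+C[3]-C[0];print("yaw",np.degrees(np.arctan2(a[1],a[0])))
b=C[1]-C[0]+C[2]-C[3];print("yaw+90",np.degrees(np.arctan2(b[1],b[0])))
P=cloud(w);print("pull depth z",P[185,318],P[192,318],"top",P[190,345],P[215,300],P[130,345],"table",P[260,320])
print(atheight(w,np.array([[208,320],[257,320],[232,203],[232,440]])/4+[260,100],28.))
```

```text
[[ 437.95  -87.78    8.  ]
 [ 467.12   -9.8     8.  ]
 [ 582.97  -53.51    8.  ]
 [ 553.55 -131.62    8.  ]]
[np.float64(83.24847626944258), np.float64(123.82815128103034), np.float64(83.46866266004288), np.float64(123.6360447661003)] [510.4  -70.68   8.  ]
yaw -20.7215508670526
yaw+90 69.42530925982459
pull depth z [512.42 -71.6   30.71] [518.87 -74.01  31.19] top [532.66 -49.46   8.56] [ 541.82 -102.99    9.12] [474.66 -29.3    9.26] table [ 602.33 -102.97    1.18]
[[506.38 -75.55  28.  ]
 [510.51 -64.44  28.  ]
 [481.76 -60.16  28.  ]
 [537.15 -80.86  28.  ]]
```

The lid centre is (510.4, −70.7) with yaw −20.7°, and its sizes come out right (83.4 × 123.7 mm). I descend onto the pull.

Run:
```python
from plan import *
def down(yaw): return R.from_euler('xyz',[180,0,yaw],degrees=True).as_matrix()
s=plan(np.array([510,-70.5,60.]),down(159.35),4,40)
s=plan(np.array([510,-70.5,12.]),down(159.35),3,40,start=s)
```

```text
turn/row 0.11930403724904122 mm/row 31.98045313701892
[{"grip": 40, "tx": -0.04, "ty": -0.01, "tz": 0.53, "wx": 0.0, "wy": 0.0, "wz": 0.0}, {"grip": 40, "tx": -0.05, "ty": 0.0, "tz": 0.53, "wx": 0.0, "wy": 0.0, "wz": 0.0}, {"grip": 40, "tx": -0.04, "ty": -0.01, "tz": 0.53, "wx": 0.01, "wy": 0.0, "wz": 0.0}, {"grip": 40, "tx": -0.05, "ty": 0.0, "tz": 0.53, "wx": 0.0, "wy": -0.01, "wz": 0.0}]
end [510.1 -70.3  60.3] err [0.1 0.2 0.3]
turn/row 0.09622238522589449 mm/row 16.086531964275256
[{"grip": 40, "tx": 0.0, "ty": 0.0, "tz": 0.27, "wx": 0.0, "wy": 0.0, "wz": 0.0}, {"grip": 40, "tx": 0.0, "ty": 0.0, "tz": 0.27, "wx": 0.0, "wy": 0.0, "wz": 0.0}, {"grip": 40, "tx": 0.0, "ty": 0.0, "tz": 0.26, "wx": 0.0, "wy": 0.0, "wz": 0.0}]
end [510.3 -70.4  12.3] err [0.3 0.1 0.3]
```

Request:
{"fn": "jog_arm", "kwargs": {
  "commands": [
    {"grip": 40, "tx": -0.04, "ty": -0.01, "tz": 0.53, "wx": 0, "wy": 0, "wz": 0.01},
    {"grip": 40, "tx": -0.05, "ty": 0, "tz": 0.53, "wx": 0, "wy": 0, "wz": 0},
    {"grip": 40, "tx": -0.04, "ty": -0.01, "tz": 0.53, "wx": 0.01, "wy": 0, "wz": 0},
    {"grip": 40, "tx": -0.05, "ty": 0, "tz": 0.53, "wx": 0, "wy": 0, "wz": 0},
    {"grip": 40, "tx": 0, "ty": 0, "tz": 0, "wx": 0, "wy": 0, "wz": 0}
  ]
}}

```text
clock: 10.07
ee_pos: [507.2, -71.8, 58.4]
ee_rot: [-179.9, -0.5, 158.9]
wrist_force: [-0.6, 1.0, -1.1]
grip_width: 39.9
```

```bash
python3 st.py
python3 - <<'E'
from h import snap,crop
w=snap("wrist",11)
E
```

```text
clock 10.075
joints [-16.18  23.64 -23.26  43.66  -0.08   4.96]
ee_pos [507.19 -71.76  58.39]
ee_rot [-179.87   -0.54  158.87]
grip_width 39.907647688393915
wrist_force [-0.58  0.96 -1.09]
```

View pics/wrist11.png

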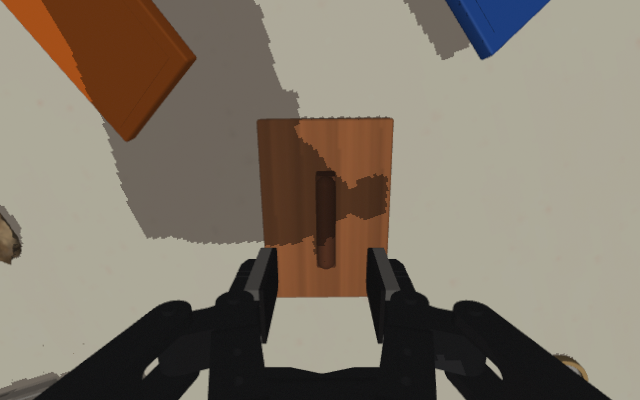

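Run:
```python
from plan import *
def down(yaw): return R.from_euler('xyz',[180,0,yaw],degrees=True).as_matrix()
s=plan(np.array([510,-70.5,12.]),down(159.35),4,40)
```

```text
turn/row 0.1547589621793708 mm/row 12.013918417588918
[{"grip": 40, "tx": 0.0, "ty": 0.01, "tz": 0.2, "wx": 0.0, "wy": 0.0, "wz": 0.0}, {"grip": 40, "tx": -0.01, "ty": 0.01, "tz": 0.2, "wx": 0.0, "wy": 0.0, "wz": -0.01}, {"grip": 40, "tx": 0.0, "ty": 0.0, "tz": 0.2, "wx": 0.0, "wy": -0.01, "wz": 0.0}, {"grip": 40, "tx": -0.01, "ty": 0.01, "tz": 0.2, "wx": 0.0, "wy": 0.0, "wz": 0.0}]
end [510.  -70.7  12. ] err [ 0.  -0.2  0. ]
```

Request:
{"fn": "jog_arm", "kwargs": {
  "commands": [
    {"grip": 40, "tx": -0.01, "ty": 0.01, "tz": 0.2, "wx": 0, "wy": -0.01, "wz": 0},
    {"grip": 40, "tx": -0.01, "ty": 0.01, "tz": 0.2, "wx": 0, "wy": 0, "wz": -0.01},
    {"grip": 40, "tx": 0, "ty": 0, "tz": 0.2, "wx": 0, "wy": 0, "wz": 0},
    {"grip": 40, "tx": -0.01, "ty": 0.01, "tz": 0.18, "wx": 0, "wy": 0, "wz": 0},
    {"grip": 0, "tx": 0, "ty": 0, "tz": 0, "wx": 0, "wy": 0, "wz": 0},
    {"grip": 0, "tx": 0, "ty": 0, "tz": 0, "wx": 0, "wy": 0, "wz": 0},
    {"grip": 0, "tx": 0, "ty": 0, "tz": 0, "wx": 0, "wy": 0, "wz": 0},
    {"grip": 0, "tx": 0, "ty": 0, "tz": 0, "wx": 0, "wy": 0, "wz": 0}
  ]
}}

```text
clock: 11.12
ee_pos: [512.8, -70.5, 14.3]
ee_rot: [-179.8, 0.3, 159.5]
wrist_force: [0.5, -0.4, -0.3]
grip_width: -0.4
```

```bash
python3 st.py
python3 - <<'E'
from h import snap,crop
w=snap("wrist",12)
from plan import *
p0,R0=cur();plan(p0+[0,0,130.],R0,4,0)
E
```

```text
clock 11.125
joints [-15.79  26.94 -26.1   36.7   -0.19   4.74]
ee_pos [512.83 -70.5   14.26]
ee_rot [-179.83    0.26  159.47]
grip_width -0.3534399522838891
wrist_force [ 0.52 -0.38 -0.33]
turn/row 0.0 mm/row 32.5
[{"grip": 0, "tx": 0.0, "ty": 0.0, "tz": -0.54, "wx": 0.0, "wy": 0.0, "wz": 0.0}, {"grip": 0, "tx": 0.0, "ty": 0.0, "tz": -0.54, "wx": 0.0, "wy": 0.0, "wz": 0.0}, {"grip": 0, "tx": -0.01, "ty": 0.0, "tz": -0.54, "wx": 0.0, "wy": 0.0, "wz": 0.0}, {"grip": 0, "tx": 0.0, "ty": -0.01, "tz": -0.55, "wx": 0.0, "wy": 0.0, "wz": 0.0}]
end [512.7 -70.7 144.4] err [-0.1 -0.2  0.2]
```

View pics/wrist12.png

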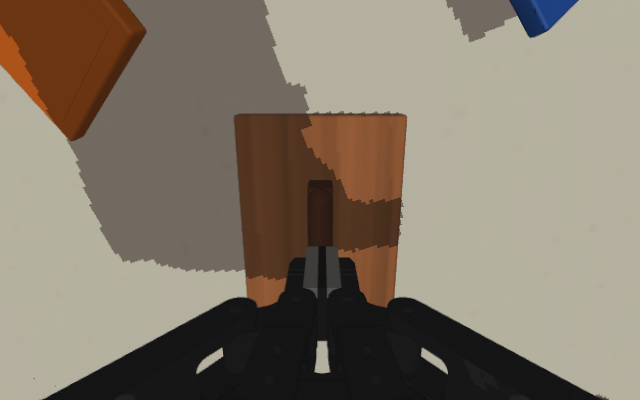

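The grip reads fully shut, so the fingers may have closed above the pull. I check the finger-tip height against the pull.

Run:
```python
from h import *
from cell import arm
np.set_printoptions(suppress=True,precision=1)
w=load("wrist12.npz");P=cloud(w)
for u,v in((320,200),(320,225),(320,240),(320,245),(314,250),(314,260),(330,260),(330,290),(270,150),(370,150)):print(u,v,P[v,u],w["z_map"][v,u])
s=arm.sense();print(proj(w,np.array([s["ee_pos"],[510,-70,30.]])))
s=snap("scene",12);crop(s,240,140,400,260,5,"cs12")
```

```text
320 200 [485.6 -61.7  31.4] 156.3908
320 225 [496.6 -65.8  32.1] 159.26164
320 240 [503.8 -68.5  31.7] 161.92662
320 245 [506.2 -69.4  31.7] 162.68825
314 250 [501.5 -70.3  45.4] 148.38063
314 260 [501.3 -70.   55.1] 139.0757
330 260 [503.4 -64.   55.3] 138.82323
330 290 [504.2 -64.7  75.5] 119.91116
270 150 [459.3 -78.3   9.2] 171.95563
370 150 [476.4 -32.2  10.2] 170.84773
[[322.8 242.1]
 [321.8 250.8]]
```

View pics/cs12.png

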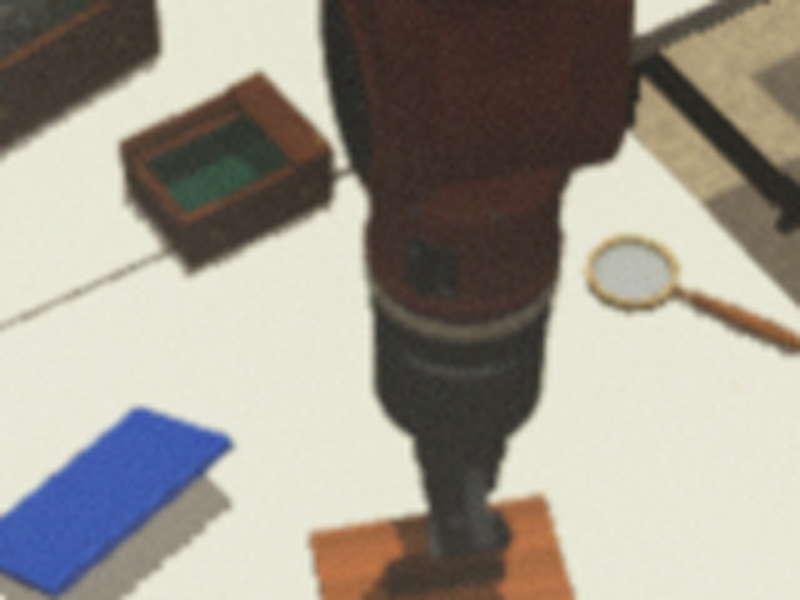

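Run:
```python
from h import *
np.set_printoptions(suppress=True,precision=1)
for f in("wrist12","wrist10","wrist11","wrist4"):
    w=load(f+".npz");P=cloud(w);T=w["cam_to_world"]
    print(f,"cam",T[:3,3])
    u={"wrist12":314,"wrist10":245,"wrist11":271,"wrist4":300}[f]
    for v in range(243,262,3):print(v,P[v,u],w["z_map"][v,u],end=" | ")
    print()
w=load("wrist12.npz");crop(w,270,220,370,320,7,"cw12")
```

```text
wrist12 cam [441.5 -43.9 180.4]
243 [504.2 -71.7  31.8] 162.33966 | 246 [501.4 -70.4  41.5] 152.15268 | 249 [501.6 -70.4  44.2] 149.62735 | 252 [501.  -70.   48.5] 145.27826 | 255 [501.6 -70.3  49.8] 144.25021 | 258 [501.1 -69.9  53.7] 140.35002 | 261 [501.5 -70.   55.6] 138.67462 | 
wrist10 cam [431.8 -39.7 355.8]
243 [ 553.8 -173.6    1. ] 386.04904 | 246 [ 557.4 -175.4    0.4] 387.8143 | 249 [ 560.3 -176.4    1.5] 387.69666 | 252 [481.1 -91.4 223.3] 145.38152 | 255 [481.3 -90.9 226.2] 142.63979 | 258 [481.7 -90.5 228.4] 140.61293 | 261 [nan nan nan] 0.0 | 
wrist11 cam [438.3 -45.3 225.6]
243 [ 515.2 -112.2    9.8] 234.26372 | 246 [ 517.4 -113.2    9.4] 235.38521 | 249 [489.4 -88.6  89.4] 148.64626 | 252 [489.9 -88.5  91.5] 146.80255 | 255 [489.5 -87.8  95.5] 142.7887 | 258 [490.1 -87.8  97.1] 141.36937 | 261 [490.  -87.2 100.5] 138.01764 | 
wrist4 cam [508.6 165.   93.1]
243 [ 613.8 -105.2    1. ] 301.21732 | 246 [563.   28.9  47. ] 151.99673 | 249 [562.9  32.4  48.4] 148.28711 | 252 [563.3  34.4  49.4] 146.15573 | 255 [563.4  37.2  50.6] 143.26958 | 258 [563.3  40.2  51.8] 140.04907 | 261 [564.   41.5  52.5] 138.83978 |
```

View pics/cw12.png

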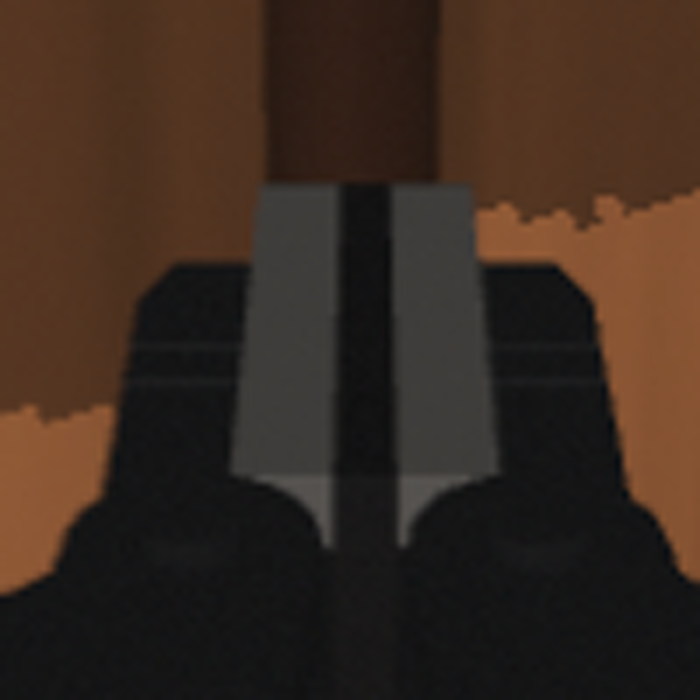

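The finger tips measure at z ≈ 41 by wrist depth, about 27 mm behind the reported TCP, and they closed over the pull's top (z ≈ 31). I reopen, go 22 mm lower and close again.

Request:
{"fn": "jog_arm", "kwargs": {
  "commands": [
    {"grip": 40, "tx": 0, "ty": 0, "tz": -0.05, "wx": 0, "wy": 0, "wz": 0},
    {"grip": 40, "tx": 0.04, "ty": 0, "tz": 0, "wx": 0, "wy": 0, "wz": 0},
    {"grip": 40, "tx": 0, "ty": 0, "tz": 0, "wx": 0, "wy": 0, "wz": 0},
    {"grip": 40, "tx": 0, "ty": 0, "tz": 0.2, "wx": 0, "wy": 0, "wz": 0},
    {"grip": 40, "tx": 0, "ty": 0, "tz": 0.2, "wx": 0, "wy": 0, "wz": 0},
    {"grip": 40, "tx": 0, "ty": 0, "tz": 0, "wx": 0, "wy": 0, "wz": 0}
  ]
}}

```text
clock: 11.98
ee_pos: [509.2, -69.4, -8.5]
ee_rot: [-179.8, 0.1, 159.5]
wrist_force: [-0.3, -0.7, -0.5]
grip_width: 39.8
```

```bash
python3 st.py
python3 - <<'E'
from h import *
np.set_printoptions(suppress=True,precision=1)
w=snap("wrist",13);P=cloud(w)
for v in range(240,265,3):print(v,P[v,271],P[v,267],P[v,374])
E
```

```text
clock 11.975
joints [-15.78  28.68 -27.64  33.61  -0.19   4.75]
ee_pos [509.18 -69.39  -8.5 ]
ee_rot [-179.81    0.08  159.46]
grip_width 39.79921800910309
wrist_force [-0.26 -0.7  -0.51]
240 [492.1 -88.7   9.3] [491.4 -90.4   9.4] [508.8 -44.    9.3]
243 [493.3 -89.1   9.8] [493.  -91.1   9. ] [510.1 -44.4   9.7]
246 [495.  -90.    8.9] [494.2 -91.6   9.3] [511.9 -44.9   9. ]
249 [491.  -86.1  23. ] [490.6 -87.9  22.4] [506.8 -45.2  21.9]
252 [491.1 -85.7  25.8] [490.9 -87.6  24.9] [506.3 -45.5  25.5]
255 [491.5 -85.6  27.9] [491.1 -87.2  27.6] [506.5 -45.9  27.7]
258 [491.7 -85.3  30.5] [491.  -86.7  30.8] [506.4 -46.3  30.3]
261 [491.7 -84.8  33.5] [491.4 -86.5  32.8] [506.3 -46.6  32.9]
264 [492.9 -85.3  33.4] [491.2 -85.8  36.2] [505.9 -46.9  35.9]
```

View pics/wrist13.png

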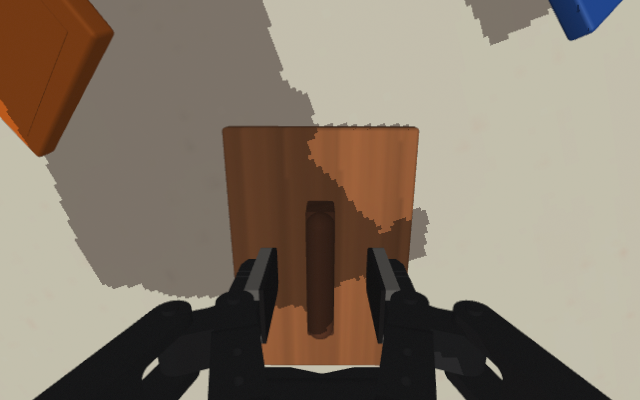

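Tips now at z ≈ 22, straddling the pull. I go 5 mm lower and close.

Request:
{"fn": "jog_arm", "kwargs": {
  "commands": [
    {"grip": 40, "tx": 0, "ty": 0, "tz": 0.08, "wx": 0, "wy": 0, "wz": 0},
    {"grip": 0, "tx": 0, "ty": 0, "tz": 0, "wx": 0, "wy": 0, "wz": 0},
    {"grip": 0, "tx": 0, "ty": 0, "tz": 0, "wx": 0, "wy": 0, "wz": 0},
    {"grip": 0, "tx": 0, "ty": 0, "tz": 0, "wx": 0, "wy": 0, "wz": 0},
    {"grip": 0, "tx": 0, "ty": 0, "tz": 0, "wx": 0, "wy": 0, "wz": 0}
  ]
}}

```text
clock: 12.65
ee_pos: [510.6, -69.8, -11.6]
ee_rot: [-179.8, 0.3, 159.5]
wrist_force: [-0.6, 0.1, 4.7]
grip_width: 10.7
```

```bash
python3 st.py
python3 - <<'E'
from h import *
w=snap("wrist",14)
from plan import *
p0,R0=cur();plan(p0+[0,0,150.],R0,4,0)
E
```

```text
clock 12.65
joints [-15.78  28.96 -27.78  33.02  -0.19   4.75]
ee_pos [510.56 -69.76 -11.62]
ee_rot [-179.83    0.25  159.46]
grip_width 10.67313085838514
wrist_force [-0.61  0.09  4.68]
turn/row 0.0 mm/row 37.5
[{"grip": 0, "tx": 0.0, "ty": 0.0, "tz": -0.62, "wx": 0.0, "wy": 0.0, "wz": 0.0}, {"grip": 0, "tx": -0.01, "ty": 0.0, "tz": -0.63, "wx": 0.0, "wy": 0.0, "wz": 0.0}, {"grip": 0, "tx": 0.0, "ty": -0.01, "tz": -0.62, "wx": 0.0, "wy": 0.0, "wz": 0.0}, {"grip": 0, "tx": 0.0, "ty": 0.0, "tz": -0.63, "wx": 0.0, "wy": 0.0, "wz": 0.0}]
end [510.4 -69.9 138.4] err [-0.1 -0.1  0. ]
```

View pics/wrist14.png

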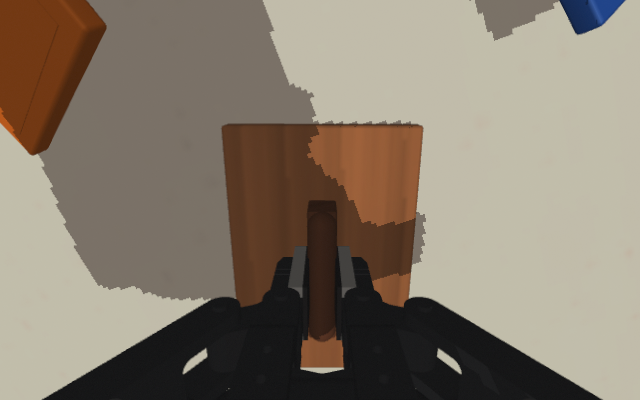

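Gripped at 10.7 mm. I lift it, then travel to above the case.

Request:
{"fn": "jog_arm", "kwargs": {
  "commands": [
    {"grip": 0, "tx": 0, "ty": 0, "tz": -0.62, "wx": 0, "wy": 0, "wz": 0},
    {"grip": 0, "tx": 0, "ty": 0, "tz": -0.63, "wx": 0, "wy": 0, "wz": 0},
    {"grip": 0, "tx": 0, "ty": 0, "tz": -0.62, "wx": 0, "wy": 0, "wz": 0},
    {"grip": 0, "tx": 0, "ty": 0, "tz": -0.63, "wx": 0, "wy": 0, "wz": 0},
    {"grip": 0, "tx": 0, "ty": 0, "tz": 0, "wx": 0, "wy": 0, "wz": 0}
  ]
}}

```text
clock: 13.32
ee_pos: [511.9, -69.6, 140.6]
ee_rot: [-179.8, 0.5, 159.5]
wrist_force: [1.5, 0.2, -1.6]
grip_width: 10.0
```

```bash
python3 st.py
python3 - <<'E'
from h import *
w=snap("wrist",15)
from plan import *
def down(yaw): return R.from_euler('xyz',[180,0,yaw],degrees=True).as_matrix()
s=plan(np.array([447.5,376.8,140.]),down(-168.8),10,0)
E
```

```text
clock 13.325
joints [-15.72  18.19 -17.39  53.93  -0.19   4.81]
ee_pos [511.86 -69.58 140.61]
ee_rot [-179.85    0.51  159.47]
grip_width 9.97748031046821
wrist_force [ 1.53  0.22 -1.57]
turn/row 3.1735385890061374 mm/row 45.05321136740155
[{"grip": 0, "tx": 0.36, "ty": 0.66, "tz": -0.01, "wx": 0.0, "wy": 0.0, "wz": -0.07}, {"grip": 0, "tx": 0.32, "ty": 0.68, "tz": 0.0, "wx": 0.0, "wy": 0.0, "wz": -0.07}, {"grip": 0, "tx": 0.29, "ty": 0.69, "tz": -0.01, "wx": 0.0, "wy": 0.0, "wz": -0.07}, {"grip": 0, "tx": 0.24, "ty": 0.71, "tz": 0.0, "wx": 0.0, "wy": 0.0, "wz": -0.07}, {"grip": 0, "tx": 0.21, "ty": 0.72, "tz": -0.01, "wx": 0.0, "wy": 0.0, "wz": -0.07}, {"grip": 0, "tx": 0.17, "ty": 0.74, "tz": -0.01, "wx": 0.0, "wy": 0.0, "wz": -0.07}, {"grip": 0, "tx": 0.12, "ty": 0.74, "tz": 0.0, "wx": 0.0, "wy": 0.0, "wz": -0.07}, {"grip": 0, "tx": 0.09, "ty": 0.74, "tz": -0.01, "wx": -0.01, "wy": 0.0, "wz": -0.07}, {"grip": 0, "tx": 0.04, "ty": 0.75, "tz": 0.0, "wx": 0.0, "wy": 0.01, "wz": -0.07}, {"grip": 0, "tx": 0.01, "ty": 0.75, "tz": 0.0, "wx": 0.0, "wy": 0.0, "wz": -0.08}]
end [447.3 376.7 140.1] err [-0.2 -0.1  0.1]
```

View pics/wrist15.png

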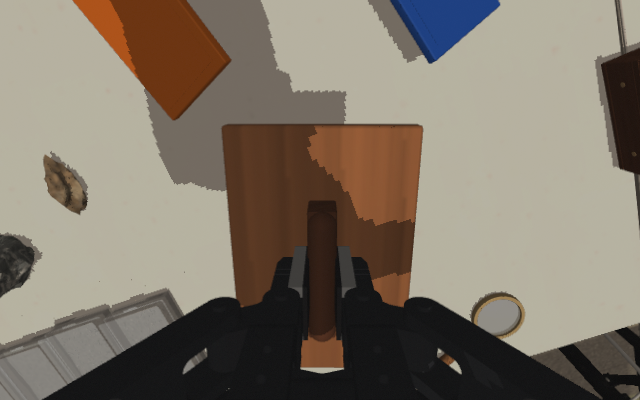

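The lid hangs level in the grip, with the near end and the pull visible at (322,270).

Request:
{"fn": "jog_arm", "kwargs": {
  "commands": [
    {"grip": 0, "tx": 0.36, "ty": 0.66, "tz": -0.01, "wx": 0, "wy": 0, "wz": -0.07},
    {"grip": 0, "tx": 0.32, "ty": 0.68, "tz": 0, "wx": 0, "wy": 0, "wz": -0.07},
    {"grip": 0, "tx": 0.29, "ty": 0.69, "tz": -0.01, "wx": 0, "wy": 0, "wz": -0.07},
    {"grip": 0, "tx": 0.24, "ty": 0.71, "tz": 0, "wx": 0, "wy": 0, "wz": -0.07},
    {"grip": 0, "tx": 0.21, "ty": 0.72, "tz": -0.01, "wx": 0, "wy": 0, "wz": -0.07},
    {"grip": 0, "tx": 0.17, "ty": 0.74, "tz": -0.01, "wx": 0, "wy": 0, "wz": -0.07},
    {"grip": 0, "tx": 0.12, "ty": 0.74, "tz": 0, "wx": 0, "wy": 0, "wz": -0.07},
    {"grip": 0, "tx": 0.09, "ty": 0.74, "tz": -0.01, "wx": -0.01, "wy": 0, "wz": -0.07}
  ]
}}

```text
clock: 14.38
ee_pos: [458.1, 288.8, 137.8]
ee_rot: [179.8, 0.0, -175.2]
wrist_force: [1.4, 1.0, -1.3]
grip_width: 10.7
```

Request:
{"fn": "jog_arm", "kwargs": {
  "commands": [
    {"grip": 0, "tx": 0.04, "ty": 0.75, "tz": 0, "wx": 0, "wy": 0.01, "wz": -0.07},
    {"grip": 0, "tx": 0.01, "ty": 0.75, "tz": 0, "wx": 0, "wy": 0, "wz": -0.08},
    {"grip": 0, "tx": 0, "ty": 0, "tz": 0, "wx": 0, "wy": 0, "wz": 0},
    {"grip": 0, "tx": 0, "ty": 0, "tz": 0, "wx": 0, "wy": 0, "wz": 0}
  ]
}}

```text
clock: 14.88
ee_pos: [445.8, 376.1, 138.3]
ee_rot: [179.9, -0.4, -168.6]
wrist_force: [-1.0, -0.2, -2.1]
grip_width: 10.8
```

```bash
python3 st.py
python3 - <<'E'
from h import *
w=snap("wrist",16);t=snap("top",16);s=snap("scene",16)
crop(t,140,150,260,290,4,"ct16");crop(s,170,70,310,190,5,"cs16")
E
```

```text
clock 14.875
joints [32.81 25.83 -6.   58.5   0.28 21.39]
ee_pos [445.77 376.13 138.28]
ee_rot [ 179.86   -0.42 -168.58]
grip_width 10.764098131451956
wrist_force [-1.03 -0.21 -2.07]
```

View pics/ct16.png

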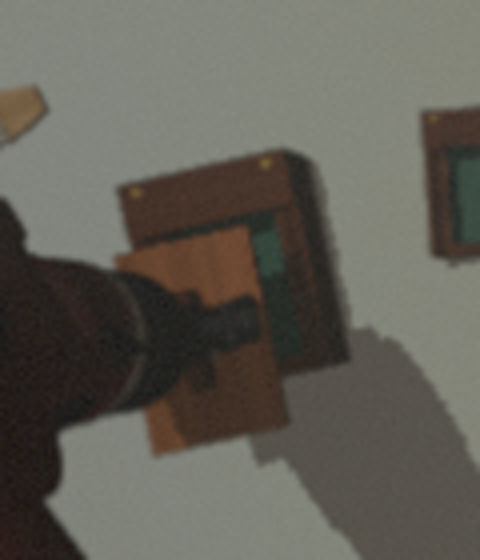

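View pics/cs16.png

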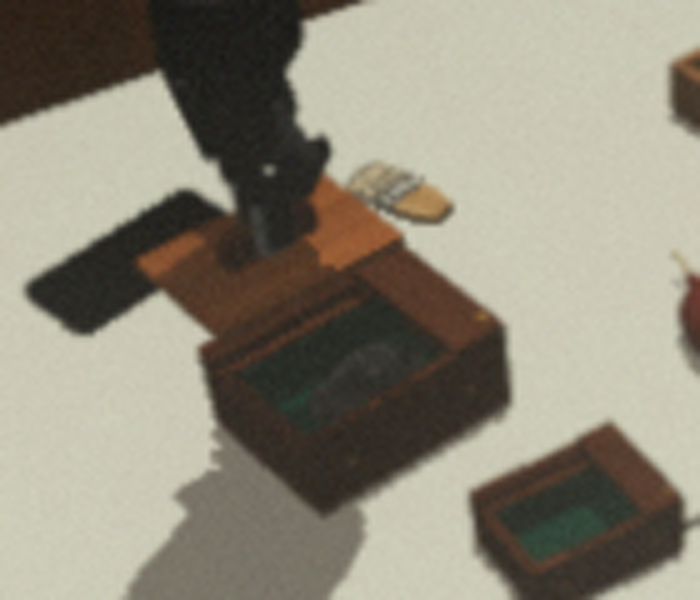

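View pics/wrist16.png

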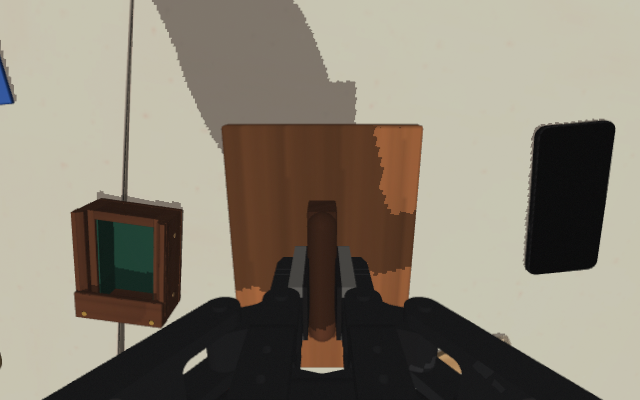

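Run:
```python
from h import *
np.set_printoptions(suppress=True,precision=2)
w=load("wrist16.npz");t=load("top16.npz");s=load("scene16.npz")
crop(w,210,110,430,140,3,"cw16")
P=cloud(w);print("lid top z",[P[v,u] for v,u in((140,260),(140,390),(200,250),(200,390),(260,255),(260,395))])
n=atheight(w,[[222.5,125],[422.5,125]],158.3);print(n,n.mean(0))
tc=np.array([[115,255],[250,225],[290,425],[152,455]])/4+[140,150]
C=atheight(t,tc,158.3);print(C,C.mean(0))
a=C[0]-C[3]+C[1]-C[2];print(np.degrees(np.arctan2(a[1],a[0])))
sc=np.array([[402,240],[138,262]])/5+[170,70]  # far-right? , near-left?
print(proj(s,C))
print(sc)
def case(P):
    a=np.radians(11.1);X=np.atleast_2d(P)[:,:2]-[486.8,384.5];return np.c_[X[:,0]*np.cos(a)+X[:,1]*np.sin(a),-X[:,0]*np.sin(a)+X[:,1]*np.cos(a)]
print("top ctr in case",case(C.mean(0)),"wrist near corners in case",case(n))
```

```text
lid top z [array([396.29, 339.21, 158.72]), array([385.55, 392.44, 159.23]), array([422.65, 338.98, 160.18]), array([410.94, 399.04, 159.22]), array([450.97, 345.18, 159.93]), array([438.58, 408.62, 159.41])]
[[393.25 322.94 158.3 ]
 [376.92 404.36 158.3 ]] [385.09 363.65 158.3 ]
[[497.71 424.67 158.3 ]
 [513.75 342.38 158.3 ]
 [393.35 319.41 158.3 ]
 [377.29 402.9  158.3 ]] [445.53 372.34 158.3 ]
10.523973768376798
[[233.34 103.56]
 [250.78 117.11]
 [213.63 137.14]
 [196.68 122.04]]
[[250.4 118. ]
 [197.6 122.4]]
top ctr in case [[-42.84  -3.98]] wrist near corners in case [[-103.65  -42.4 ]
 [-104.     40.65]]
```

View pics/cw16.png

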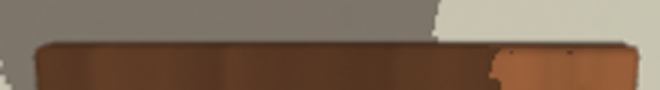

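Wrist reading: the lid origin is at case x −42, y −1, with yaw 11.3°. The top view says y −4, at about 2.5 mm per pixel. I lower to just above the rails and compare lid and rails side by side in the wrist view.

Run:
```python
from plan import *
def down(yaw): return R.from_euler('xyz',[180,0,yaw],degrees=True).as_matrix()
s=plan(np.array([446.5,377.6,57.]),down(-168.85),4,0)
```

```text
turn/row 0.10522321958425299 mm/row 20.58746023227869
[{"grip": 0, "tx": 0.0, "ty": 0.01, "tz": 0.34, "wx": 0.0, "wy": 0.0, "wz": 0.0}, {"grip": 0, "tx": -0.01, "ty": 0.0, "tz": 0.35, "wx": 0.0, "wy": 0.0, "wz": 0.0}, {"grip": 0, "tx": 0.0, "ty": 0.01, "tz": 0.34, "wx": 0.0, "wy": -0.01, "wz": 0.0}, {"grip": 0, "tx": 0.0, "ty": 0.01, "tz": 0.34, "wx": 0.0, "wy": 0.0, "wz": 0.0}]
end [446.5 377.8  57.1] err [-0.   0.2  0.1]
```

Request:
{"fn": "jog_arm", "kwargs": {
  "commands": [
    {"grip": 0, "tx": 0, "ty": 0.01, "tz": 0.34, "wx": 0, "wy": 0, "wz": 0.01},
    {"grip": 0, "tx": -0.01, "ty": 0, "tz": 0.35, "wx": 0, "wy": 0, "wz": 0},
    {"grip": 0, "tx": 0, "ty": 0.01, "tz": 0.34, "wx": 0, "wy": -0.01, "wz": 0},
    {"grip": 0, "tx": 0, "ty": 0.01, "tz": 0.34, "wx": 0, "wy": 0, "wz": 0},
    {"grip": 0, "tx": 0, "ty": 0, "tz": 0, "wx": 0, "wy": 0, "wz": 0}
  ]
}}

```text
clock: 15.65
ee_pos: [445.8, 377.5, 56.4]
ee_rot: [179.9, 0.0, -169.1]
wrist_force: [0.0, -0.1, -0.2]
grip_width: 10.3
```

```bash
python3 st.py
python3 - <<'E'
from h import *
w=snap("wrist",17);s=snap("scene",17)
crop(s,180,90,300,190,6,"cs17");crop(w,180,100,470,310,2.7,"cw17")
E
```

```text
clock 15.65
joints [ 33.01  29.98 -12.65  47.3    0.13  22.12]
ee_pos [445.76 377.53  56.41]
ee_rot [ 179.85    0.01 -169.11]
grip_width 10.288516495052857
wrist_force [ 0.05 -0.08 -0.17]
```

View pics/cs17.png

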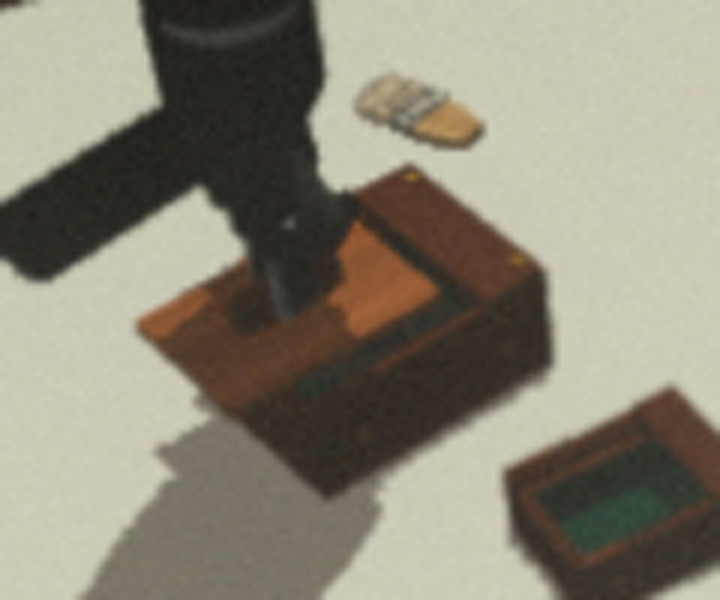

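View pics/cw17.png

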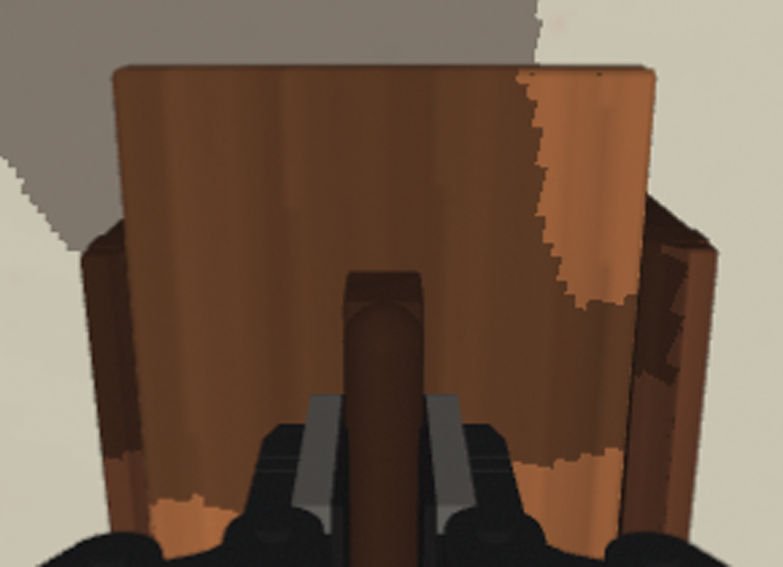

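The wrist view shows both rails beside the lid. The rails' outer front corners are at crop (82,255) and (717,252), and the lid's near corners at (115,67) and (655,67). I work out the offset.

Run:
```python
from h import *
np.set_printoptions(suppress=True,precision=2)
w=load("wrist17.npz");k=2.7
f=lambda a:np.array(a)/k+[180,100]
zt=56.4+11.6+8
P=cloud(w);print("lid top z",P[180,250][2],P[180,390][2])
r=atheight(w,f([[82,255],[717,252]]),62.);l=atheight(w,f([[114,67],[656,67]]),zt)
l2=atheight(w,f([[143,480],[622,480]]),zt);r2=atheight(w,f([[108,480],[693,480]]),62.)
for n,x in(("rail",r),("lid",l),("lid2",l2),("rail2",r2)):
    v=x[1]-x[0];print(n,x[:,:2].ravel(),np.linalg.norm(v),x.mean(0)[:2],np.degrees(np.arctan2(v[1],v[0]))-90)
v=l2.mean(0)-l.mean(0);print("lid axis yaw",np.degrees(np.arctan2(v[1],v[0])))
v=r2.mean(0)-r.mean(0);print("rail axis yaw",np.degrees(np.arctan2(v[1],v[0])))
# case from rails
yaw=np.radians(np.degrees(np.arctan2(*(r[1]-r[0])[[1,0]]))-90);
for yaw in(yaw,np.radians(11.1)):
    c=r.mean(0)[:2]+72*np.array([np.cos(yaw),np.sin(yaw)]);print("case",c,np.degrees(yaw))
    X=l.mean(0)[:2]+62*np.array([np.cos(np.radians(10.9)),np.sin(np.radians(10.9))])-c;print("lid in case",X[0]*np.cos(yaw)+X[1]*np.sin(yaw),-X[0]*np.sin(yaw)+X[1]*np.cos(yaw))
```

```text
lid top z 76.71107768392051 76.4631079560435
rail [428.53 318.96 406.75 430.29] 113.44357701151887 [417.64 374.62] 11.068802864643445
lid [392.53 324.67 376.9  406.5 ] 83.31243034365139 [384.72 365.58] 10.816903959002403
lid2 [462.9  337.17 447.16 420.1 ] 84.41484082573614 [455.03 378.64] 10.744850522876845
rail2 [472.89 328.12 451.85 439.19] 113.04336347086138 [462.37 383.66] 10.729644747000009
lid axis yaw 10.517753428804516
rail axis yaw 11.415948345881059
case [488.3  388.45] 11.068802864643445
lid in case -44.04390492344428 -2.734411665478696
case [488.29 388.48] 11.1
lid in case -44.04539793474534 -2.7496331498928335
```

Relative to the rails the lid is at x −44, y −2.7, yaw −0.3°. I correct that and lower it onto the ledges.

Request:
{"fn": "jog_arm", "kwargs": {
  "commands": [
    {"grip": 0, "tx": -0.05, "ty": 0.045, "tz": 0, "wx": 0, "wy": 0, "wz": -0.01},
    {"grip": 0, "tx": 0, "ty": 0, "tz": 0.1, "wx": 0, "wy": 0, "wz": 0},
    {"grip": 0, "tx": 0, "ty": 0, "tz": 0, "wx": 0, "wy": 0, "wz": 0}
  ]
}}

```text
clock: 16.12
ee_pos: [448.8, 382.1, 51.3]
ee_rot: [179.8, 0.1, -168.6]
wrist_force: [0.0, 0.1, -2.1]
grip_width: 10.0
```

```bash
python3 st.py
python3 - <<'E'
from h import *
w=snap("wrist",18)
crop(w,180,100,470,310,2.7,"cw18")
E
```

```text
clock 16.125
joints [ 33.23  30.7  -12.28  46.82   0.13  21.81]
ee_pos [448.76 382.08  51.25]
ee_rot [ 179.8     0.14 -168.58]
grip_width 9.998757018322234
wrist_force [ 0.    0.11 -2.06]
```

View pics/cw18.png

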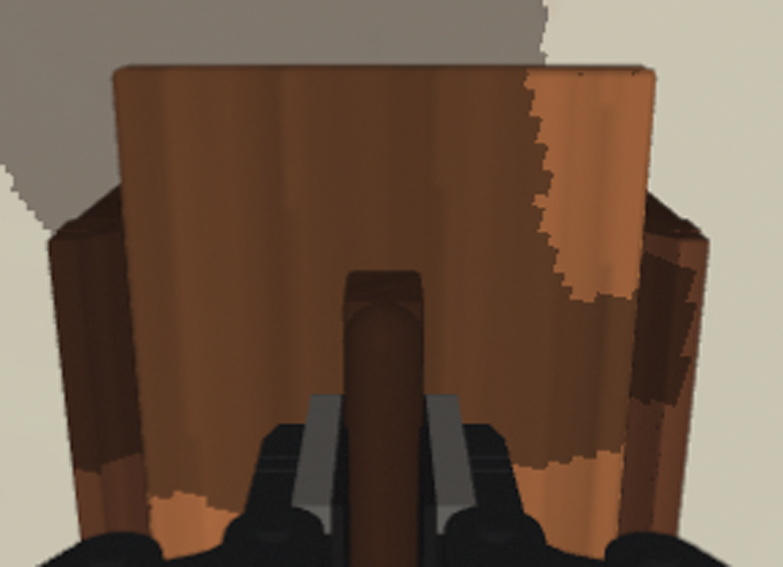

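```bash
cat > rel.py <<'E'
from h import *
def rel(fn,rail,lid,ztop,rz=62.):
    w=load(fn);k=2.7;f=lambda a:np.array(a)/k+[180,100]
    r=atheight(w,f(rail),rz);l=atheight(w,f(lid),ztop)
    yr=np.arctan2(*(r[1]-r[0])[[1,0]])-np.pi/2;yl=np.arctan2(*(l[1]-l[0])[[1,0]])-np.pi/2
    print("widths",np.linalg.norm(r[1]-r[0]),np.linalg.norm(l[1]-l[0]),"yaws",np.degrees([yr,yl]))
    e=lambda a:np.array([np.cos(a),np.sin(a)])
    c=r.mean(0)[:2]+72*e(yr);X=l.mean(0)[:2]+62*e(yl)-c
    print("case",c,"lid x,y in case",X@e(yr),X@e(yr+np.pi/2))
E
python3 -c "
from rel import *
rel('wrist18.npz',[[50,240],[709,238]],[[114,67],[656,67]],70.9)"
```

```text
widths 113.39413679283889 83.21539205665465 yaws [11.48075958 11.33878425]
case [487.83980506 388.96442557] lid x,y in case -39.921496813211725 0.7770203417464165
```

Now x −39.9, y +0.8, yaw within 0.15°. I lower.

Request:
{"fn": "jog_arm", "kwargs": {
  "commands": [
    {"grip": 0, "tx": 0, "ty": -0.01, "tz": 0.1, "wx": 0, "wy": 0, "wz": 0},
    {"grip": 0, "tx": 0, "ty": 0, "tz": 0.1, "wx": 0, "wy": 0, "wz": 0},
    {"grip": 0, "tx": 0, "ty": 0, "tz": 0.02, "wx": 0, "wy": 0, "wz": 0},
    {"grip": 0, "tx": 0, "ty": 0, "tz": 0, "wx": 0, "wy": 0, "wz": 0}
  ]
}}

```text
clock: 16.68
ee_pos: [449.1, 381.7, 38.2]
ee_rot: [179.8, 0.2, -168.6]
wrist_force: [-0.5, -0.2, -1.0]
grip_width: 10.3
```

```bash
python3 st.py
python3 - <<'E'
from h import *
w=snap("wrist",19)
crop(w,180,100,470,310,2.7,"cw19")
E
```

```text
clock 16.675
joints [ 33.17  31.52 -13.11  45.15   0.14  21.76]
ee_pos [449.07 381.65  38.24]
ee_rot [ 179.79    0.15 -168.58]
grip_width 10.27908263249146
wrist_force [-0.51 -0.21 -1.04]
```

View pics/cw19.png

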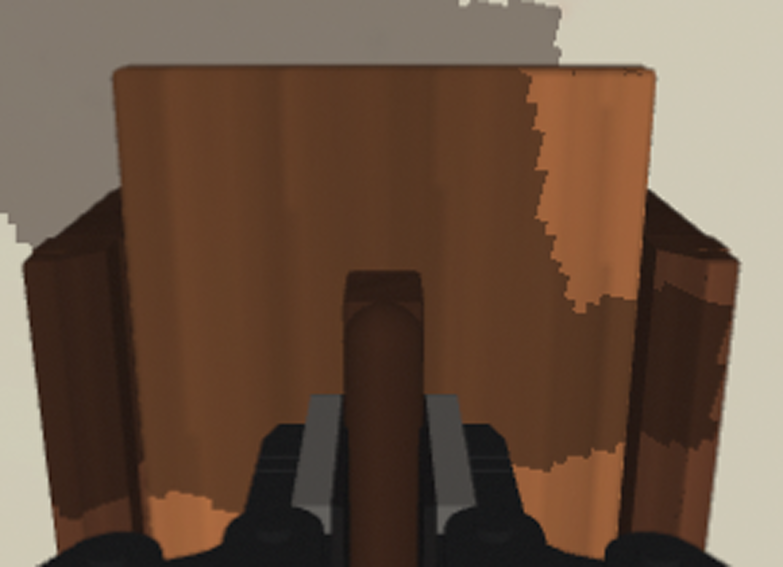

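Request:
{"fn": "jog_arm", "kwargs": {
  "commands": [
    {"grip": 0, "tx": 0, "ty": 0, "tz": 0.03, "wx": 0, "wy": 0, "wz": 0},
    {"grip": 0, "tx": 0, "ty": 0, "tz": 0, "wx": 0, "wy": 0, "wz": 0},
    {"grip": 0, "tx": 0, "ty": 0, "tz": 0, "wx": 0, "wy": 0, "wz": 0}
  ]
}}

```text
clock: 17.1
ee_pos: [449.2, 381.7, 36.7]
ee_rot: [179.8, 0.2, -168.6]
wrist_force: [-0.1, 0.3, -1.2]
grip_width: 10.5
```

```bash
python3 st.py
python3 - <<'E'
from h import *
w=snap("wrist",20)
crop(w,180,100,470,310,2.7,"cw20");s=snap("scene",20);crop(s,180,90,300,190,6,"cs20")
E
```

```text
clock 17.1
joints [ 33.18  31.62 -13.21  44.93   0.14  21.76]
ee_pos [449.18 381.74  36.66]
ee_rot [ 179.79    0.17 -168.58]
grip_width 10.545043499087885
wrist_force [-0.1   0.29 -1.24]
```

View pics/cs20.png

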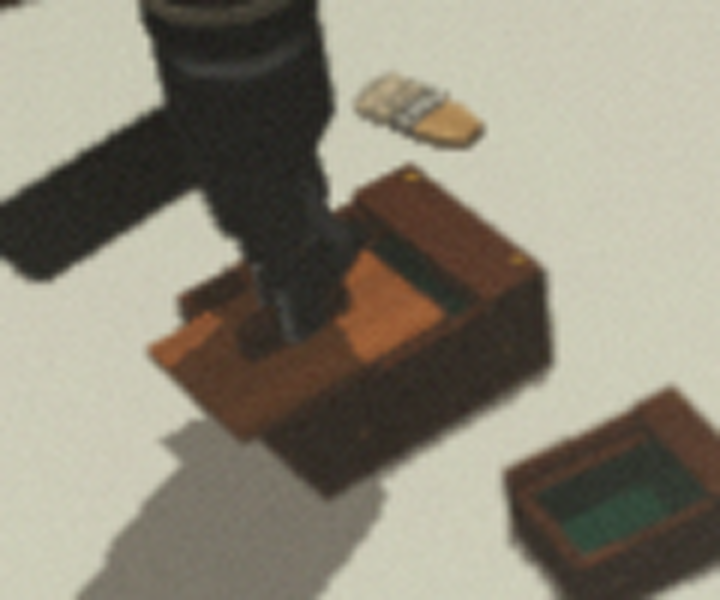

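View pics/cw20.png

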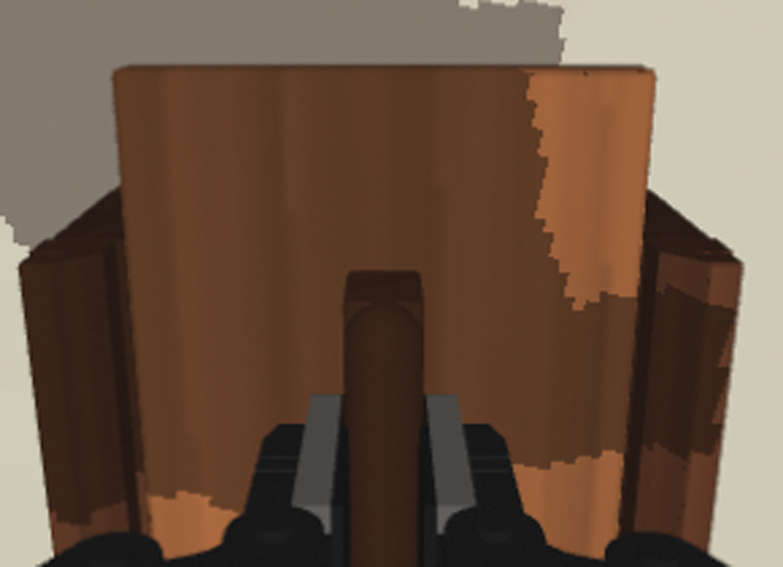

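Request:
{"fn": "jog_arm", "kwargs": {
  "commands": [
    {"grip": 0, "tx": 0, "ty": 0, "tz": 0.02, "wx": 0, "wy": 0, "wz": 0},
    {"grip": 0, "tx": 0, "ty": 0, "tz": 0, "wx": 0, "wy": 0, "wz": 0}
  ]
}}

```text
clock: 17.45
ee_pos: [449.2, 381.8, 36.4]
ee_rot: [179.8, 0.2, -168.6]
wrist_force: [-3.4, -2.4, 9.5]
grip_width: 10.3
```

```bash
python3 st.py; python3 -c "
from rel import *
rel('wrist20.npz',[[20,263],[742,263]],[[114,67],[656,67]],56.3)"
```

```text
clock 17.45
joints [ 33.18  31.62 -13.26  44.85   0.13  21.76]
ee_pos [449.21 381.81  36.39]
ee_rot [ 179.78    0.2  -168.58]
grip_width 10.33242312286617
wrist_force [-3.44 -2.38  9.51]
widths 113.52021981030467 83.18672207592019 yaws [11.28829563 11.33509496]
case [488.03747871 388.55594126] lid x,y in case -39.725641666642986 0.6207556129792474
```

It rests on the ledges (9.5 N contact) at x −39.7, y +0.6. I slide it in steps.

Request:
{"fn": "jog_arm", "kwargs": {
  "commands": [
    {"grip": 0, "tx": -0.05, "ty": 0, "tz": -0.01, "wx": 0, "wy": 0, "wz": 0},
    {"grip": 0, "tx": -0.1, "ty": 0, "tz": 0, "wx": 0, "wy": 0, "wz": 0},
    {"grip": 0, "tx": -0.1, "ty": 0, "tz": 0, "wx": 0, "wy": 0, "wz": 0},
    {"grip": 0, "tx": -0.1, "ty": 0, "tz": 0, "wx": 0, "wy": 0, "wz": 0}
  ]
}}

```text
clock: 17.95
ee_pos: [469.5, 385.9, 36.4]
ee_rot: [179.8, 0.1, -168.6]
wrist_force: [-3.9, -0.8, 7.7]
grip_width: 10.6
```

```bash
python3 st.py
python3 - <<'E'
from h import *
w=snap("wrist",21)
crop(w,180,100,470,310,2.7,"cw21");s=snap("scene",21);crop(s,180,90,300,190,6,"cs21")
E
```

```text
clock 17.95
joints [ 32.44  33.36 -10.02  46.43   0.16  21.01]
ee_pos [469.46 385.88  36.37]
ee_rot [ 179.78    0.12 -168.57]
grip_width 10.55915919914982
wrist_force [-3.91 -0.79  7.71]
```

View pics/cs21.png

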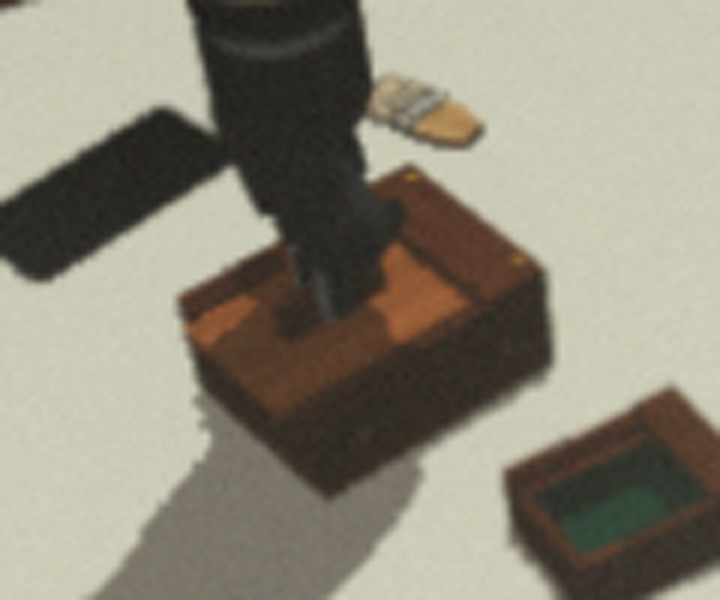

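View pics/cw21.png

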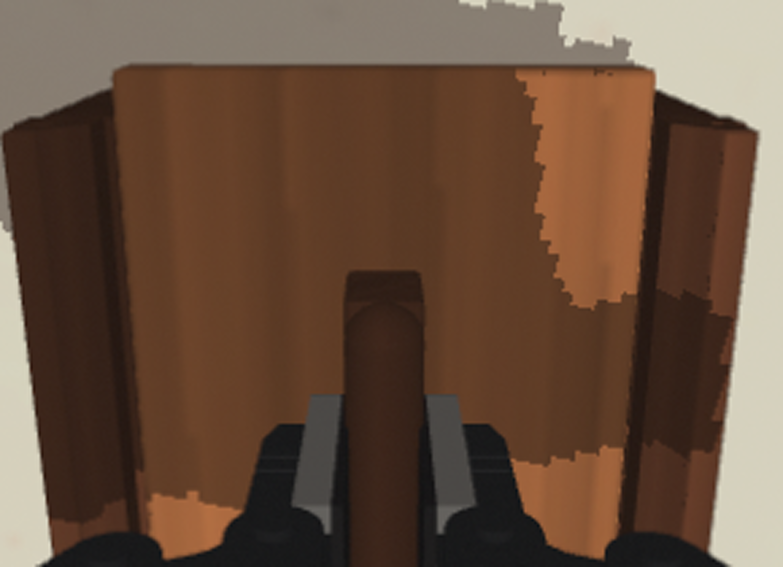

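Smooth; x is about −19 and the leading end is going under the strip. I continue.

Request:
{"fn": "jog_arm", "kwargs": {
  "commands": [
    {"grip": 0, "tx": -0.1, "ty": 0, "tz": 0, "wx": 0, "wy": 0, "wz": 0},
    {"grip": 0, "tx": -0.1, "ty": 0, "tz": 0, "wx": 0, "wy": 0, "wz": 0},
    {"grip": 0, "tx": -0.07, "ty": 0, "tz": 0, "wx": 0, "wy": 0, "wz": 0},
    {"grip": 0, "tx": 0, "ty": 0, "tz": 0, "wx": 0, "wy": 0, "wz": 0}
  ]
}}

```text
clock: 18.55
ee_pos: [486.1, 389.2, 36.4]
ee_rot: [179.8, 0.2, -168.6]
wrist_force: [-1.4, -0.6, 4.9]
grip_width: 10.5
```

```bash
python3 st.py
python3 - <<'E'
from h import *
w=snap("wrist",22)
crop(w,180,100,470,310,2.7,"cw22")
E
```

```text
clock 18.55
joints [31.88 34.72 -7.46 47.56  0.14 20.47]
ee_pos [486.06 389.24  36.41]
ee_rot [ 179.78    0.19 -168.59]
grip_width 10.452535895555869
wrist_force [-1.38 -0.64  4.89]
```

View pics/cw22.png

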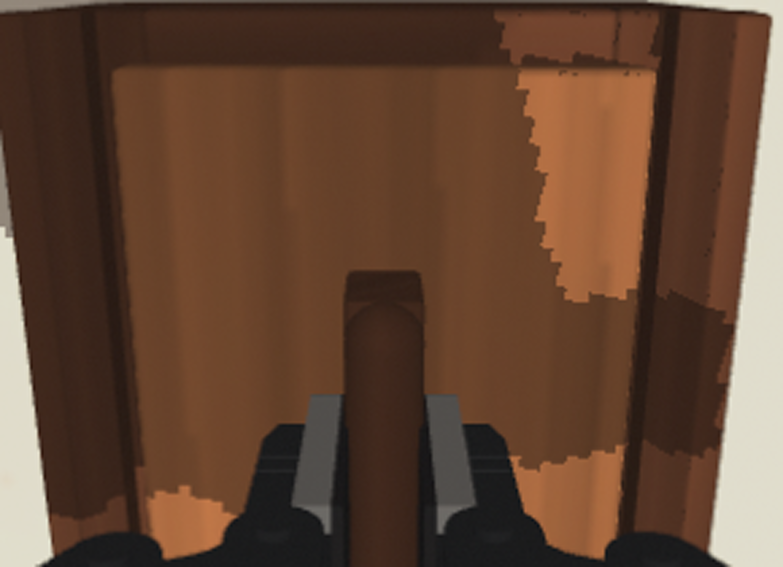

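x is about −2. I push gently to the stop and watch the force.

Request:
{"fn": "jog_arm", "kwargs": {
  "commands": [
    {"grip": 0, "tx": -0.03, "ty": 0, "tz": 0, "wx": 0, "wy": 0, "wz": 0},
    {"grip": 0, "tx": 0, "ty": 0, "tz": 0, "wx": 0, "wy": 0, "wz": 0}
  ]
}}

```text
clock: 18.85
ee_pos: [487.1, 389.4, 36.4]
ee_rot: [179.8, 0.1, -168.6]
wrist_force: [-3.9, -0.7, 6.1]
grip_width: 10.3
```

Request:
{"fn": "jog_arm", "kwargs": {
  "commands": [
    {"grip": 0, "tx": -0.02, "ty": 0, "tz": 0, "wx": 0, "wy": 0, "wz": 0},
    {"grip": 0, "tx": 0, "ty": 0, "tz": 0, "wx": 0, "wy": 0, "wz": 0}
  ]
}}

```text
clock: 19.1
ee_pos: [487.5, 389.5, 36.4]
ee_rot: [179.8, 0.1, -168.6]
wrist_force: [-6.5, -2.5, 9.0]
grip_width: 10.3
```

Request:
{"fn": "jog_arm", "kwargs": {
  "commands": [
    {"grip": 0, "tx": -0.03, "ty": 0, "tz": -0.01, "wx": 0, "wy": 0, "wz": 0},
    {"grip": 0, "tx": 0, "ty": 0, "tz": 0, "wx": 0, "wy": 0, "wz": 0}
  ]
}}

```text
clock: 19.35
ee_pos: [487.5, 389.5, 36.4]
ee_rot: [179.8, -0.1, -168.5]
wrist_force: [-12.0, -2.0, 9.2]
grip_width: 10.4
```

Request:
{"fn": "jog_arm", "kwargs": {
  "commands": [
    {"grip": 0, "tx": -0.03, "ty": 0, "tz": 0, "wx": 0, "wy": 0, "wz": 0},
    {"grip": 0, "tx": 0, "ty": 0, "tz": 0, "wx": 0, "wy": 0, "wz": 0}
  ]
}}

```text
clock: 19.6
ee_pos: [487.4, 389.4, 36.4]
ee_rot: [179.8, -0.3, -168.5]
wrist_force: [-19.3, -3.2, 16.5]
grip_width: 10.5
```

```bash
python3 st.py
python3 - <<'E'
from h import *
w=snap("wrist",23)
crop(w,180,90,470,300,2.7,"cw23")
E
```

```text
clock 19.6
joints [31.75 35.18 -6.59 48.44  0.29 20.26]
ee_pos [487.4  389.43  36.35]
ee_rot [ 179.8    -0.3  -168.51]
grip_width 10.504368440148598
wrist_force [-19.26  -3.16  16.52]
```

View pics/cw23.png

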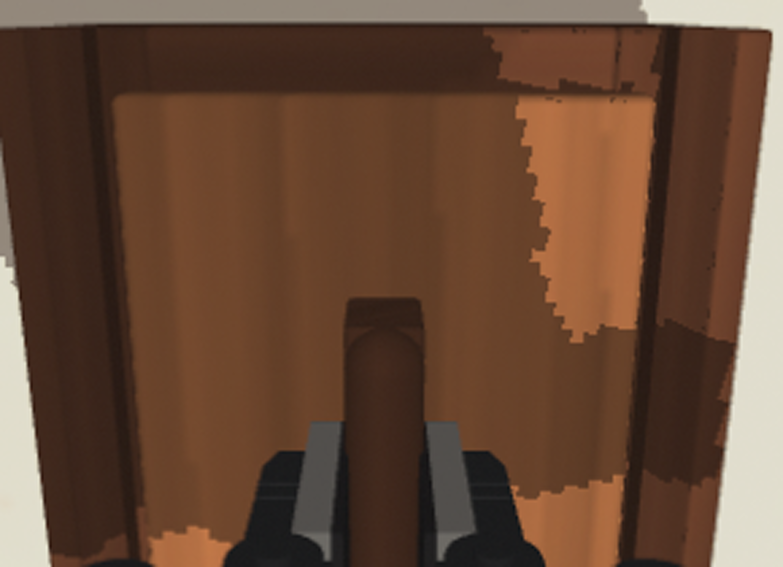

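A hard stop: the force rises and nothing moves. I check the geometry: front wall edge at crop row 26, lid end at row 94.

Run:
```python
from h import *
w=load("wrist23.npz")
f=lambda a:np.array(a)/2.7+[180,90]
e=np.array([np.cos(np.radians(11.2)),np.sin(np.radians(11.2))])
for zt in (48,):
  a=atheight(w,f([[385,25]]),48)[0,:2];b=atheight(w,f([[385,94]]),56)[0,:2]
  print("near end ahead of wall face by",(b-a)@e,"(10 at home)")
n=e@[[0,1],[-1,0]]
l=atheight(w,f([[114,94],[657,94]]),56.)
print("lid end",l,"mid",l.mean(0)[:2]+62*e)
r=atheight(w,f([[0,260],[741,260]]),62.);print(r)
```

```text
near end ahead of wall face by 10.09976760869604 (10 at home)
lid end [[434.9004976  335.98685036  56.        ]
 [418.35320364 417.97991325  56.        ]] mid [487.44607025 389.02591158]
[[462.81418163 323.05306004  62.        ]
 [440.06123137 436.18878563  62.        ]]
```

The near end sits 10.1 mm behind the wall face (10.0 means home). I relieve the preload and release.

Request:
{"fn": "jog_arm", "kwargs": {
  "commands": [
    {"grip": 0, "tx": 0.06, "ty": 0, "tz": -0.01, "wx": 0, "wy": 0, "wz": 0},
    {"grip": 0, "tx": 0, "ty": 0, "tz": 0, "wx": 0, "wy": 0, "wz": 0}
  ]
}}

```text
clock: 19.9
ee_pos: [487.6, 389.5, 36.9]
ee_rot: [179.8, 0.1, -168.6]
wrist_force: [-5.6, -0.2, 1.4]
grip_width: 10.2
```

Request:
{"fn": "jog_arm", "kwargs": {
  "commands": [
    {"grip": 40, "tx": 0, "ty": 0, "tz": 0, "wx": 0, "wy": 0, "wz": 0},
    {"grip": 40, "tx": 0, "ty": 0, "tz": 0, "wx": 0, "wy": 0, "wz": 0},
    {"grip": 40, "tx": 0, "ty": 0, "tz": 0, "wx": 0, "wy": 0, "wz": 0},
    {"grip": 40, "tx": 0, "ty": 0, "tz": -0.4, "wx": 0, "wy": 0, "wz": 0},
    {"grip": 40, "tx": 0, "ty": 0, "tz": -0.6, "wx": 0, "wy": 0, "wz": 0},
    {"grip": 40, "tx": 0, "ty": 0, "tz": -0.6, "wx": 0, "wy": 0, "wz": 0},
    {"grip": 40, "tx": 0, "ty": 0, "tz": -0.6, "wx": 0, "wy": 0, "wz": 0},
    {"grip": 40, "tx": 0, "ty": 0, "tz": 0, "wx": 0, "wy": 0, "wz": 0}
  ]
}}

```text
clock: 20.9
ee_pos: [490.2, 390.2, 172.5]
ee_rot: [179.7, 0.5, -168.6]
wrist_force: [1.0, -0.1, -0.3]
grip_width: 39.9
```

```bash
python3 st.py
python3 - <<'E'
from h import *
w=snap("wrist",24);s=snap("scene",24);crop(s,180,90,420,250,3.3,"cs24")
E
```

```text
clock 20.9
joints [31.76 28.42  3.56 64.58  0.14 20.35]
ee_pos [490.21 390.17 172.54]
ee_rot [ 179.68    0.49 -168.59]
grip_width 39.91010433978382
wrist_force [ 1.02 -0.07 -0.26]
```

View pics/wrist24.png

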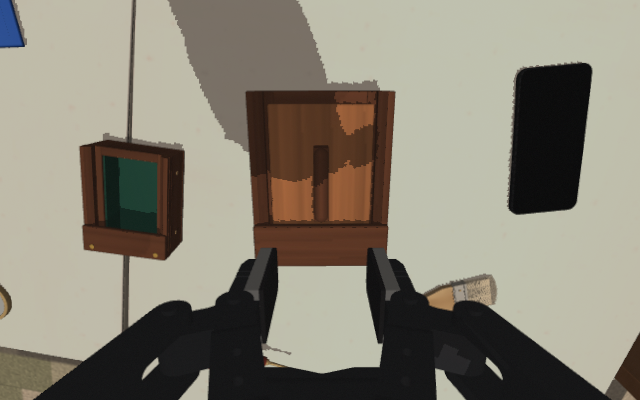

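View pics/cs24.png

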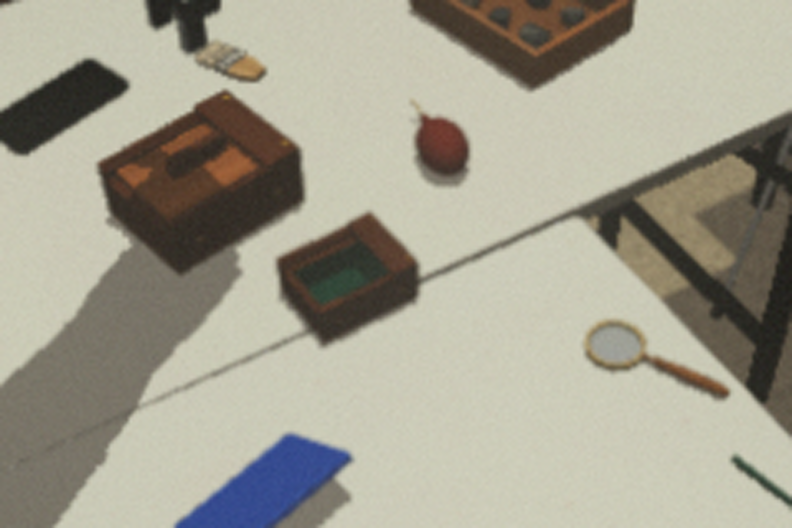

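The lid is under the strip, pull up, and the arm is clear. One last measurement in a crop.

Run:
```python
from h import *
w=load("wrist24.npz");crop(w,235,80,405,275,4,"cw24");P=cloud(w)
for u,v in((285,120),(350,200),(285,200),(360,115)):print(P[v,u].round(1))
print("strip",P[245,290].round(1))
```

```text
[444.5 351.4  56.9]
[499.  416.4  58. ]
[509.9 362.5  57.3]
[429.1 408.9  55.9]
strip [544.6 373.7  69.2]
```

View pics/cw24.png

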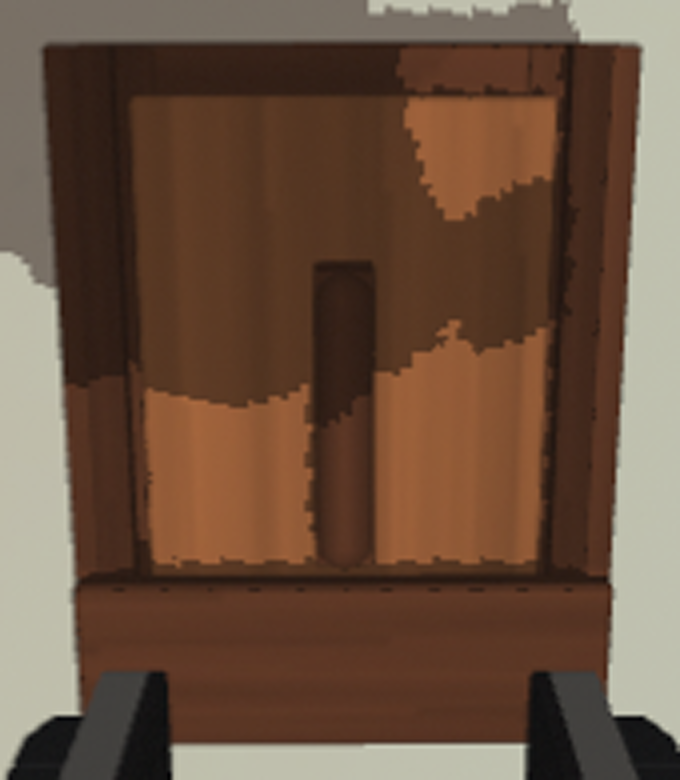

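Run:
```python
from h import *
w=load("wrist24.npz");f=lambda a:np.array(a)/4+[235,80]
e=np.array([np.cos(np.radians(11.2)),np.sin(np.radians(11.2))]);n=np.array([-e[1],e[0]])
a=atheight(w,f([[345,45]]),48)[0,:2];b=atheight(w,f([[345,96]]),56)[0,:2]
print("gap",(b-a)@e)
l=atheight(w,f([[132,96],[558,96]]),56.)[:,:2];r=atheight(w,f([[45,46],[640,46]]),62.)[:,:2]
print("dy",(l.mean(0)-r.mean(0))@n, np.linalg.norm(l[1]-l[0]),np.linalg.norm(r[1]-r[0]))
v=l[1]-l[0];q=r[1]-r[0];print("yaws",np.degrees(np.arctan2(v[1],v[0]))-90,np.degrees(np.arctan2(q[1],q[0]))-90)
from cell import arm
print(arm.finish_job())
```

```text
gap 9.511874993131245
dy 0.4935783960737298 83.48542314215604 113.05225926381205
yaws 11.334141688544861 11.343154564447488
the job is handed in; nothing more can be done
None
```

The lid is on the case, felt down and pull up, slid under the cross strip to its stop, and I handed the job in at about 21 s of the 48 s. No verdict came back.

**How it went:**
1. I pinched the raised long edge, lifted the lid, turned it over in the air and let it down pull-up on the table.
2. I gripped the pull and set the lid on the ledges at case x ≈ −40 mm, y ≈ +0.6 mm.
3. I slid it in until the push force rose to about 19 N with no further movement. Then I eased off, released and raised the arm clear.

**Last checks (wrist camera):**

| Check | Measured | Should be |
|---|---|---|
| Lid's near end behind the outer face of the front wall | 9.5 mm (10.1 mm just before release) | 10 mm when home |
| Sideways offset in the case | 0.5 mm | within 6 mm |
| Yaw difference, lid to case | about 0.01° | below 4.6° (0.08 rad) |
| Height of the lid's top face | 56–58 mm | 56 mm |

The lens and the blower look undisturbed in the final picture, and the rock looked in place when last seen, mid-task. The stone is hidden under the lid, so I could not check it at the end; nothing touched it.

**Problems and disagreements:**
- The finger tips measured about 27 mm behind the reported tool point. Because of this the first try at the pull closed above it and missed. I went lower and gripped it on the second try.
- Before the set-down the top camera put the lid at y −4 mm and the wrist camera at −1 mm. I settled it by measuring the lid against the rails in one wrist picture.

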